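# Turn the back-to-front tile box round in its sleeve

### The job

One of the two wooden tile boxes has been put away back to front in the rack: its pull knob points out of the back of its sleeve instead of the mouth. Slide that box right out through the mouth, turn it end for end, and slide it back into the same sleeve until it is past the spring catch and fully home, knob at the mouth. Keep the test tile in the box and leave the other box and the things round about where they are.

Things in the scene. Friction and masses are not known exactly. Their poses are not given: they have to be found in the camera images.
- rack: Plywood rack fixed to the board: two parallel sleeves, 152 mm wide over both (y; 176 over metal feet 4 mm high), x from -56.5 to +63 mm, 31 mm high. Origin: middle, at board level; -x points out of the mouths, +x to the back. No floor: boxes slide on the board. Sleeve centre lines at y = -37 and +37 mm; each 62 mm wide and 26 mm high inside; no sleeve wall sticks out past the mouth.
- rack_back (a point): Middle of the rack's back face at board level (x = 63 mm in the rack). At the back of each sleeve two 10 mm wide lips (x = 57 to 63 mm) stop a box; between them is a 44 mm wide window, and the roof above is notched 44 mm wide from the back to x = 13 mm, so that closed fingers can follow a box in from behind. A box is home when it touches the lips: its origin is then at x = 0, y = -37 or +37 mm.
- rack_catches (a point): Point midway between the two spring catches, at the height of their housing tops (47 mm above the board, steel, 26 mm across, one over each sleeve, 12.5 mm behind the mouth). In each a sprung ball of 10 mm radius hangs 2 mm below a box's top; the spring presses down 3 to 4 N. Each end wall of a box must be forced past it (about 5 to 10 N); with the box home the ball sits behind the wall at the mouth.
- odd_box: Tile box that is the wrong way round: open wooden tray 113 (x) x 58 (y) x 24 mm high; end walls 8 mm with rounded tops, sides and floor 4 mm; 0.08 to 0.17 kg. Origin: centre of its underside, z up. Pull knob on its -x end: 14 mm wide, 18 mm long, 5 to 21 mm above the underside. At the start it is home in either sleeve, knob sticking out of the back window 11 mm past the lips.
- odd_box_knob (a point): centre of the outer face of the odd box's knob, 74.5 mm from the middle of the box, 13 mm above its underside
- other_box: An equal box in the other sleeve, home and the right way round (knob out of the mouth). Leave it.
- test_tile: Terracotta-edged glaze test tile, 95 x 48 x 9 mm, lying loose flat in the odd box (97 x 50 mm inside) on its floor. Origin: centre of its underside.
- stamp: wooden hand stamp, 28 x 34 x 62 mm, stands free beside the rack on the far side; bystander
- tally_counter: steel tally counter, 52 x 68 x 25 mm, lies beside the rack on the far side; bystander
- mini_pot_a: small brown round pot, 58 mm wide, 46 mm high, behind the rack; bystander
- mini_pot_b: small dark flared pot, 58 mm wide, 55 mm high, behind the rack; bystander
- label_roll: white label roll, 64 mm wide, 40 mm high; bystander
- slip_jar: jar with black cap, 61 mm wide, 78 mm high, to the left; bystander
- rubber_kidney: flat rubber kidney, 52 x 99 x 9 mm, to the left; bystander
- flute_pot_tilted: Big brown fluted pot, about 130 mm across and 170 mm long, lying aslant on another upright pot to the right of the rack, fixed; together they fill x = 0.45 to 0.58, y = -0.42 to -0.24 m and reach 0.27 m above the board. Keep clear of it on the way.
- banding_wheel: Banding wheel (potter's turntable), fixed, 214 mm across with its top 91 mm above the board and a small pot 46 mm high on it, to the left behind the mouths of the rack; origin at the middle of its foot. Keep the gripper's body clear of it.

How it is judged (in metres and radians):
On the way, in this order (a step that is already met when the one before it is completed fails the run):
1. the odd box is right out of its sleeve, in front of the mouths (x of odd_box in the frame of rack below -0.113 m), for 0.06 s.
2. the odd box, still mostly outside the sleeve, points knob-outward in line with the sleeves (x of rack in the frame of odd_box above 0.08 m and angle between the x axis of odd_box and the x axis of rack, either way round below 0.3 rad), for 0.06 s.
At the end, for the whole second after the job is handed in: The odd box is home in its sleeve, back against the lips within 3 mm, flat on the board and at rest, its knob out of the mouth; the test tile lies flat in it on its floor; the other box is within 4 mm of where it was (x of odd_box in the frame of rack between -0.003 and 0.003 m and y of odd_box in the frame of rack between -0.042 and 0.042 m and x of odd_box_knob in the frame of rack below -0.07 m and height (world z) of odd_box below 0.003 m and angle between odd_box's own z axis and vertical below 0.05 rad and linear speed of odd_box below 0.01 m/s and distance of other_box from where it was at the start of the episode below 0.004 m and z of test_tile in the frame of odd_box between 0.001 and 0.009 m and x of test_tile in the frame of odd_box between -0.006 and 0.006 m); the robot touches nothing.
It fails at once if the other box is shifted by more than 10 mm (distance of other_box from where it was at the start of the episode above 0.01 m).
It fails at once if the test tile comes out of the odd box (distance between test_tile and odd_box above 0.03 m).
It fails at once if a bystander is shifted by more than 20 mm (distance of any of stamp, tally_counter, mini_pot_a, mini_pot_b, label_roll, slip_jar, rubber_kidney from where it was at the start of the episode above 0.02 m).
It also fails if it takes over 72 s, if anything falls off the work surface, if the arm or the gripper's body presses on something with over 40 N, if the wrist force passes 120 N, or if a joint passes its speed limit or range.

### The arm

A 6-joint arm with a two-finger parallel gripper is mounted at the origin on a cart in front of the work surface, level with it; the furniture and walls round the work are solid. World frame = base frame: x ahead of the robot, y to its left, z up, the work surface at z = 0. Lengths are in mm, angles in rad, forces in N, time in s.
With the tool pointing down it reaches from about 275 to 1000 mm from the base axis. Payload 8.4 kg.
Tool frame: the origin (TCP) lies on the centre line of the jaws, within the pads' length; the fingertips stand 22 mm ahead of it and the grasp point (between the pads) lies 3 mm ahead of it; z points along the fingers, x is the direction in which the jaws open and shut, and the axes are right-handed (so a half turn about z gives the same grasp; the last joint's range is limited). The gripper opens to 85 mm and grips with 20 to 120 N. Pads are 22 mm wide; open, the fingers measure 114 mm over their backs; the gripper's body (76 mm by 85 mm) begins 54 mm behind the grasp point. The pads swing forward as they close: fully open they stand 13 mm farther back than shut.
Start: joints at [1.29, 0.353, 1.633, -0, 1.155, -0.002], TCP at [172, 600.869, 253.281] pointing down, gripper open.
Joint ranges: [-2.63, 2.63], [-0.92, 2.1], [0.06, 2.66], [-1.3, 4.44], [0, 2.69], [-3.02, 3.02]. Speed limits (rad/s): [2.22, 2.22, 2.79, 3.14, 3.14, 3.14].

### API

Orientations are given as [roll, pitch, yaw] about the fixed x, y, z axes, in that order (R = Rz(yaw) Ry(pitch) Rx(roll)).
In Python, from rig import status, viewer, job gives the robot as it stands.
- The arm moves only by the tool send_rows, never from a script. Its argument "plan" is a list of rows, each a list of 3 entries, a list of its own where there are three numbers: the shift along the tool's x, y, z in m, then the turn, a rotation vector about the tool's x, y, z in rad, then the opening, from -1 (shut) to 1 (fully open). In form: [[[x, y, z], [rx, ry, rz], jaw], ...]. A call has exactly 5 rows; each row is the pose to reach, as a shift and turn from the pose measured when the call began, along the tool's axes at that moment; what a row does not reach only later rows make up. A row lasts 1/12 s, in which the tool goes at most 41.7 mm and 7.16 degrees, less where a joint would pass 70% of its speed; a pose out of reach is approached as far as the arm can. A call with a gripper value outside its range is refused whole. The fingers move at their own pace and stop on an object; "squeeze" is the grip in N (left out, the last holds). Time passes only in rows, so rows that repeat a pose let the fingers close, or fill a call up. It gives the time, the measured TCP pose, the force and the opening at its end, in the units of the state.
- status.sense(): the state, without advancing time (a new reading comes with each control period).
- viewer.grab_frame(name): name is "scene" or "top" or "wrist"; returns the picture (420x560x3 uint8, red, green, blue); there is no depth.
- viewer.camera_params(name): a dict with "intrinsics" (3x3 intrinsics, pixels), "xyz" and "orientation" of the camera in the world. Camera axes: x right, y down, z forward; pixel columns grow to the right and rows downward; lengths in mm; the calibration is good to about 2 mm. A picture is of the moment at which its call begins: read the wrist's pose just before it. camera_params takes no time and is no camera call; for the wrist camera it gives the pose at the moment of the call.
- job.sign_off(): hands the job in, once; it reports no verdict.
Trained networks look in the newest picture that a camera, given by its name, has taken for a name from the list of things; names that differ only in an ending like _2 or _b are one class to them, and where a whole thing is asked for, a point or a joint stands for the part that bears it (a point fixed in the world has none). Each returns a list of dicts, best first, with "p" (0 to 1); they miss things now and then, are a little off and sometimes report something else, mostly with a low value. They report only what shows in the picture. A call takes as long as a camera call.
- viewer.cut_out(label, camera): "mask" (420x560 bool, what is visible of it) and "extent" ([left, top, width, height] in pixels, round what is visible of it).
The state is a dict: "clock": time; "qpos": joint angles; "qvel": joint speeds; "joint_efforts": joint torques, N m; "eef_pos": TCP position; "tcp_rot": TCP orientation; "contact_force": force on the tool from outside, world axes, zero at the start; "wrist_torque": the same for the moment, N m; "opening": opening from 0.0 (shut) to 1.0 (fully open).
Only numpy, scipy, OpenCV 4.12 (cv2) and the standard library are available. Lean on these libraries where they do the work, as an engineer would, in place of code of your own. Each camera call takes 0.05 s, during which the arm holds its last target.

## Working session

There is one attempt and no reset: what is moved stays moved. The work goes in short steps, Python scripts to look and compute and a tool call to move; the robot and the scene stay as the last step left them, time stands still between calls to the robot, and variables do not carry over. Pictures are saved under pics/ and viewed, and the job is handed in when it is done.

Besides the shell and the picture viewer there is one more tool, called after "Emit:" by a JSON object that holds its "api" and its "payload". send_rows: Moves the arm, as the interface text tells. Its arguments: {"type":"object","properties":{"plan":{"type":"array"},"squeeze":{"type":"number"}},"required":["plan"]}

```bash
ls; mkdir -p pics; python3 - <<'E'
from rig import status, viewer, job
import cv2
print(status.sense())
for n in ["scene","top"]:
    im=viewer.grab_frame(n); cv2.imwrite(f"pics/{n}0.png",im[:,:,::-1]); print(n,viewer.camera_params(n))
print(viewer.camera_params("wrist"))
E
```

```text
pics
{'clock': 0.0, 'qpos': array([ 1.28961209e+00,  3.53641359e-01,  1.63418464e+00, -1.64315328e-05,
        1.15522310e+00, -2.44499319e-03]), 'qvel': array([ 1.55645036e-04,  3.28407945e-04, -1.82897138e-03,  2.15689129e-05,
        3.81361461e-04, -6.82993810e-04]), 'joint_efforts': array([-1.80972864e-03, -6.05269074e+01, -3.42062330e+01, -2.34484205e-04,
        9.73709277e-03,  7.88036303e-08]), 'eef_pos': array([171.86283652, 600.40502263, 252.54430624]), 'tcp_rot': array([3.14158119e+00, 1.45647942e-03, 1.29206372e+00]), 'contact_force': array([1.0863643 , 0.37033332, 0.31825146]), 'wrist_torque': array([0.01289326, 0.03345982, 0.00271791]), 'opening': 1.0012623158953045}
scene {'intrinsics': array([[450.44460019,   0.        , 282.03061672],
       [  0.        , 450.44460019, 212.43998074],
       [  0.        ,   0.        ,   1.        ]]), 'xyz': array([174.05393861, 905.21547511, 643.21148398]), 'orientation': array([-2.04056373, -0.01519575, -2.65502352])}
top {'intrinsics': array([[487.70458459,   0.        , 278.51548228],
       [  0.        , 487.70458459, 214.22458053],
       [  0.        ,   0.        ,   1.        ]]), 'xyz': array([ 385.24521141,   -2.06027986, 1660.70481848]), 'orientation': array([-2.97112110e+00,  2.35972283e-03, -1.57951387e+00])}
{'intrinsics': array([[371.3993132 ,   0.        , 280.78483674],
       [  0.        , 371.3993132 , 213.80345567],
       [  0.        ,   0.        ,   1.        ]]), 'xyz': array([ 92.0812163 , 624.31492809, 373.0210968 ]), 'orientation': array([2.81315717e+00, 2.86274270e-04, 1.29170331e+00])}
```

View pics/scene0.png

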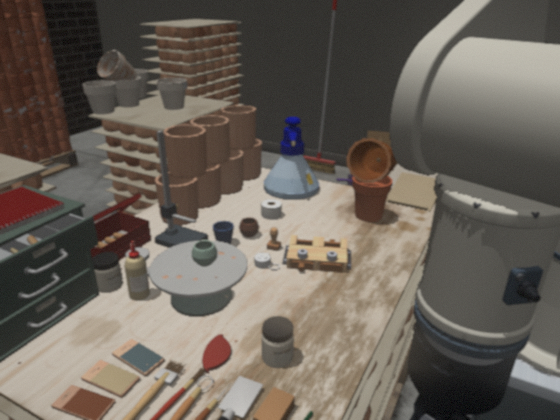

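View pics/top0.png

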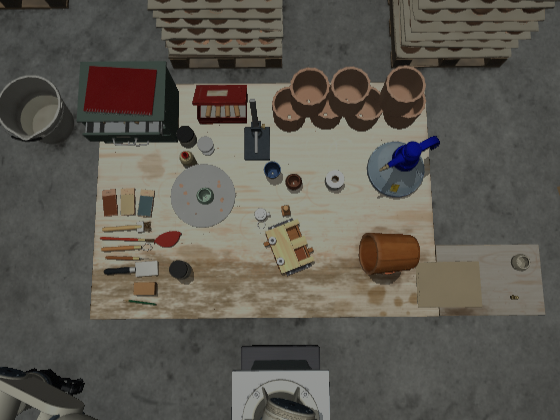

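```bash
cat > h.py <<'E'
from rig import status, viewer, job
import cv2, numpy as np
from scipy.spatial.transform import Rotation as R
def cam(n):
    p=viewer.camera_params(n); return p["intrinsics"],np.array(p["xyz"]),R.from_euler("xyz",p["orientation"]).as_matrix()
def ray(uv,z,c):
    K,t,M=c; d=M@np.linalg.solve(K,[uv[0],uv[1],1.]); return t+d*(z-t[2])/d[2]
def proj(P,c):
    K,t,M=c; q=K@(M.T@(np.asarray(P,float)-t)); return q[:2]/q[2]
def save(im,name,crop=None,s=1):
    if crop: x,y,w,h=crop; im=im[y:y+h,x:x+w]
    im=cv2.resize(im,None,fx=s,fy=s,interpolation=cv2.INTER_CUBIC); cv2.imwrite("pics/"+name,im[:,:,::-1])
E
python3 - <<'E'
from h import *
im=cv2.imread("pics/top0.png")[:,:,::-1]; save(im,"top0c.png",(230,180,110,110),5)
im=cv2.imread("pics/scene0.png")[:,:,::-1]; save(im,"scene0c.png",(240,210,140,80),5)
c=cam("top"); print(ray((290,247),30,c))
for l in ["rack","odd_box","other_box","test_tile","odd_box_knob","rack_catches"]:
    for r in viewer.cut_out(l,"top"): print(l,r["p"],r["extent"])
E
```

```text
[554.09491215 -38.20283059  30.        ]
rack 0.94 [269.0, 219.8, 43.7, 53.8]
odd_box 0.5 [303.5, 244.8, 10.5, 13.6]
other_box 0.63 [265.0, 224.0, 35.8, 25.6]
test_tile 0.64 [305.2, 249.7, 6.0, 4.8]
test_tile 0.44 [298.8, 248.0, 8.2, 10.1]
rack_catches 0.76 [264.6, 221.0, 50.8, 51.9]
rack_catches 0.47 [169.8, 257.9, 20.2, 22.4]
```

View pics/top0c.png

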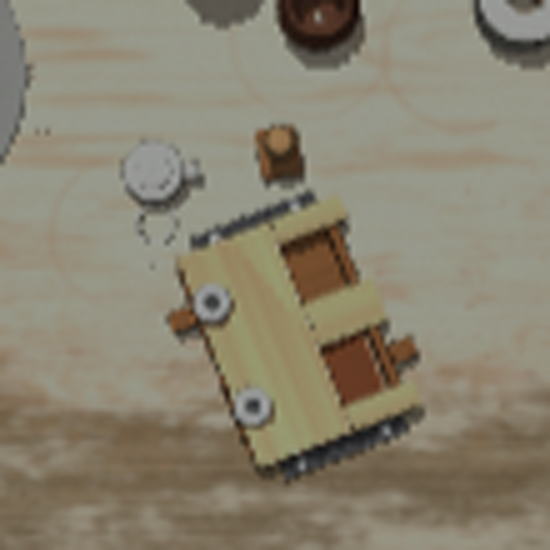

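View pics/scene0c.png

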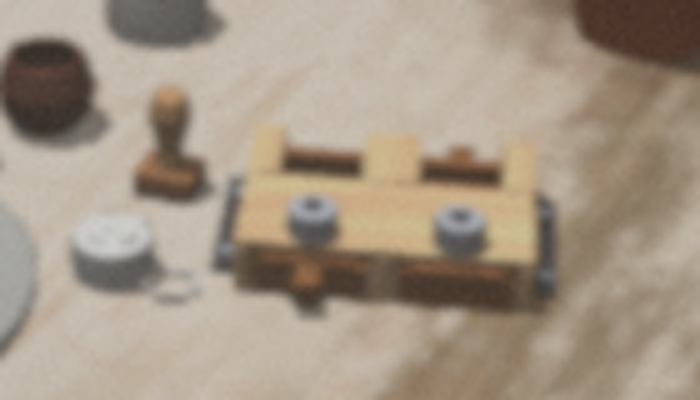

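```bash
cat >> h.py <<'E'
def pose():
    s=status.sense(); return np.array(s["eef_pos"]),R.from_euler("xyz",s["tcp_rot"]),s
def go(P,yaw,tilt=(np.pi,0)):
    p,r,s=pose(); T=R.from_euler("xyz",[tilt[0],tilt[1],yaw])
    sh=r.inv().apply(np.array(P)-p)/1000; rv=(r.inv()*T).as_rotvec()
    print("pos",p.round(1),"rpy",np.round(s["tcp_rot"],3),"q",s["qpos"].round(2),"F",s["contact_force"].round(1),"op",round(s["opening"],2),"t",round(s["clock"],2))
    print("shift m",sh.round(4),"turn",rv.round(4),"rows",round(np.linalg.norm(sh)/.0417,1),round(np.linalg.norm(rv)/.125,1))
E
python3 - <<'E'
from h import *
c=cam("top")
a=ray((272.4,240.4),47,c);b=ray((280.8,261.4),47,c); print(a,b)
y=(a-b)/np.linalg.norm(a-b); yaw=np.arctan2(y[1],y[0])-np.pi/2; print(np.linalg.norm(a-b),yaw)
x=np.array([np.cos(yaw),np.sin(yaw),0]); o=(a+b)/2+44*x; print("rack",o)
go([o[0],o[1],250],yaw+np.pi/2)
go([380,230,260],.85)
E
```

```text
[574.88289316  20.44045704  47.        ] [504.90794576  -6.84017816  47.        ]
75.10476896554778 -1.1990592675910712
rack [555.87773277 -34.19456341  47.        ]
pos [172.  600.8 253.2] rpy [3.142 0.    1.292] q [ 1.29  0.35  1.63 -0.    1.16 -0.  ] F [-0.4  0.7  0.5] op 1.0 t 0.4
shift m [-0.5048  0.5438  0.0033] turn [1.000e-04 2.000e-04 9.203e-01] rows 17.8 7.4
pos [172.  600.8 253.2] rpy [3.142 0.    1.292] q [ 1.29  0.35  1.63 -0.    1.16 -0.  ] F [-0.4  0.7  0.5] op 1.0 t 0.4
shift m [-0.2992  0.302  -0.0068] turn [1.00e-04 2.00e-04 4.42e-01] rows 10.2 3.5
```

Emit:
{"api": "send_rows", "payload": {"plan": [[[-0.025,0.026,0],[0,0,0.08],-1],[[-0.053,0.056,0],[0,0,0.17],-1],[[-0.081,0.086,0],[0,0,0.26],-1],[[-0.109,0.116,0],[0,0,0.35],-1],[[-0.137,0.146,0],[0,0,0.44],-1]], "squeeze": 40}}

```text
clock: 0.82
eef_pos: [275.1, 427.3, 253.2]
tcp_rot: [3.141, -0.0, 0.848]
contact_force: [0.3, 0.8, -0.0]
opening: 0.294
```

```bash
python3 -c "
from h import *
go([545,-6,250],.372)"
```

```text
pos [275.1 427.3 253.2] rpy [ 3.141 -0.     0.848] q [ 1.    0.17  1.88 -0.    1.09  0.15] F [ 0.3  0.8 -0. ] op 0.29 t 0.82
shift m [-0.1465  0.489   0.0033] turn [ 1.000e-04 -1.000e-04  4.762e-01] rows 12.2 3.8
```

Emit:
{"api": "send_rows", "payload": {"plan": [[[-0.012,0.039,0],[0,0,0.1],-1],[[-0.024,0.079,0],[0,0,0.2],-1],[[-0.036,0.118,0],[0,0,0.3],-1],[[-0.048,0.157,0],[0,0,0.4],-1],[[-0.059,0.196,0],[0,0,0.476],-1]]}}

```text
clock: 1.23
eef_pos: [383.7, 251.6, 253.6]
tcp_rot: [-3.142, -0.001, 0.367]
contact_force: [-0.7, 0.4, 0.8]
opening: -0.002
```

```bash
python3 -c "
from h import *
go([545,-6,250],.372)"
```

```text
pos [383.7 251.6 253.6] rpy [-3.142e+00 -1.000e-03  3.670e-01] q [ 0.58  0.09  1.97 -0.    1.08  0.21] F [-0.7  0.4  0.8] op -0.0 t 1.23
shift m [0.0581 0.2983 0.0036] turn [-0.     -0.0009 -0.0048] rows 7.3 0.0
```

Emit:
{"api": "send_rows", "payload": {"plan": [[[0.008,0.039,0],[0,0,0],-1],[[0.016,0.079,0],[0,0,0],-1],[[0.024,0.119,0],[0,0,0],-1],[[0.032,0.159,0],[0,0,0],-1],[[0.04,0.199,0.003],[0,0,0],-1]]}}

```text
clock: 1.65
eef_pos: [493.6, 78.2, 251.3]
tcp_rot: [3.141, -0.002, 0.367]
contact_force: [0.7, 1.2, 0.5]
opening: 0.002
```

Emit:
{"api": "send_rows", "payload": {"plan": [[[0.009,0.04,0],[0,0,0],-1],[[0.017,0.08,0],[0,0,0],-1],[[0.018,0.099,0],[0,0,0],-1],[[0.018,0.099,0],[0,0,0],-1],[[0.018,0.099,0],[0,0,0],-1]]}}

```text
clock: 2.07
eef_pos: [545.9, -8.6, 251.2]
tcp_rot: [-3.141, -0.002, 0.365]
contact_force: [-0.0, -0.4, -0.7]
opening: -0.003
```

```bash
python3 -c "
from h import *
go([545,-6,250],.372)
c=cam('wrist'); im=viewer.grab_frame('wrist'); save(im,'w1.png',None,1.4)
cv2.imwrite('pics/w1raw.png',im[:,:,::-1])
import pickle; pickle.dump(c,open('c1.pkl','wb'))
for l in ['rack','odd_box','other_box','test_tile','rack_catches','odd_box_knob']:
    for r in viewer.cut_out(l,'wrist'):
        if r['p']>.3: print(l,r['p'],r['extent'])
"
```

```text
pos [545.9  -8.6 251.2] rpy [-3.141e+00 -2.000e-03  3.650e-01] q [-0.02  0.23  1.81  0.    1.1  -0.38] F [-0.  -0.4 -0.7] op -0.0 t 2.07
shift m [ 0.0001 -0.0027  0.0012] turn [-0.0002 -0.002  -0.0075] rows 0.1 0.1
rack 0.78 [194.5, 139.7, 174.6, 125.8]
odd_box 0.68 [210.5, 142.9, 61.6, 126.1]
other_box 0.7 [289.3, 123.7, 63.2, 126.1]
other_box 0.61 [192.9, 143.1, 176.6, 122.0]
test_tile 0.98 [220.7, 218.8, 46.0, 26.3]
rack_catches 0.64 [192.7, 141.9, 176.1, 122.7]
rack_catches 0.51 [285.8, 122.8, 66.7, 130.4]
odd_box_knob 0.76 [209.4, 141.2, 64.7, 128.4]
```

View pics/w1.png

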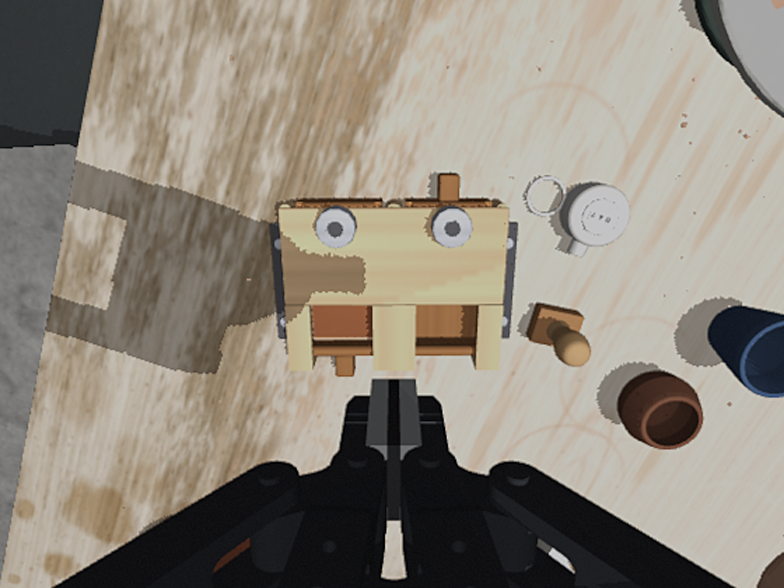

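```bash
cat > fit.py <<'E'
from h import *
import pickle
from scipy.optimize import least_squares
c=pickle.load(open('c1.pkl','rb'))
L=[(-44,-37,47,335,228),(-44,37,47,452,228),(-56.5,-76,31,279.5,208),(-56.5,76,31,508.5,208),(63,-76,31,288,370.5),(63,76,31,500,369.5),(63,-59,31,311,371),(63,15,31,415,370.5),(13,0,31,394,304)]
L=np.array(L)
def W(p,P): return np.r_[p[:2],0]+R.from_euler('z',p[2]).apply(P)
def f(p):
    e=[]
    for l in L[:8]: e+=list(proj(W(p,l[:3]),c)-l[3:]/1.4)
    return np.array(e)
s=least_squares(f,[556,-34,-1.2],loss='soft_l1'); print(s.x,s.fun.reshape(-1,2).round(1).tolist())
E
python3 fit.py
```

```text
[555.50335371 -30.08475469  -1.20476081] [[-0.1, 0.7], [0.2, 0.5], [-2.0, -1.9], [1.1, -2.2], [0.7, 0.3], [-1.1, 0.6], [1.0, -0.1], [-0.4, 0.1]]
```

```bash
cat >> h.py <<'E'
RK=[555.5,-30.1,-1.2048]
def rk(x,y,z):
    return np.r_[RK[:2],0]+R.from_euler('z',RK[2]).apply([x,y,z])
def rel(p):
    return R.from_euler('z',RK[2]).inv().apply(np.array(p)-np.r_[RK[:2],0])
YAW=RK[2]+np.pi/2
E
python3 -c "
from h import *
print(rel(pose()[0]))
import pickle;c=pickle.load(open('c1.pkl','rb'));p,r,s=pose();print(proj(p+r.apply([0,0,22]),c)*1.4)
go(rk(95,-37,200),YAW)"
```

```text
[-25.33953355  -0.91097535 251.58783564]
[392.95368065 402.83987425]
pos [545.6  -6.8 251.6] rpy [ 3.141e+00 -3.000e-03  3.680e-01] q [-0.02  0.23  1.81  0.    1.1  -0.38] F [ 0.3  0.9 -0.4] op -0.0 t 2.42
shift m [-0.0365  0.1202  0.0515] turn [ 0.0002 -0.0026  0.0025] rows 3.3 0.0
```

Emit:
{"api": "send_rows", "payload": {"plan": [[[-0.011,0.035,0],[0,0,0],-1],[[-0.023,0.075,0],[0,0,0],-1],[[-0.0365,0.12,0.02],[0,0,0],-1],[[-0.0365,0.12,0.05],[0,0,0],-1],[[-0.0365,0.12,0.08],[0,0,0],-1]]}}

```text
clock: 2.83
eef_pos: [555.8, -134.2, 171.4]
tcp_rot: [3.139, -0.005, 0.366]
contact_force: [-0.1, -0.2, -0.5]
opening: -0.001
```

```bash
python3 -c "
from h import *
go(rk(95,-37,30),YAW)
im=viewer.grab_frame('wrist'); save(im,'w2.png',None,1.4)
"
```

```text
pos [ 555.8 -134.2  171.4] rpy [ 3.139 -0.005  0.366] q [-0.24  0.36  1.83  0.    0.95 -0.61] F [-0.1 -0.2 -0.5] op -0.0 t 2.83
shift m [-0.0008 -0.0027  0.1414] turn [ 0.0026 -0.0051  0.0005] rows 3.4 0.0
```

View pics/w2.png

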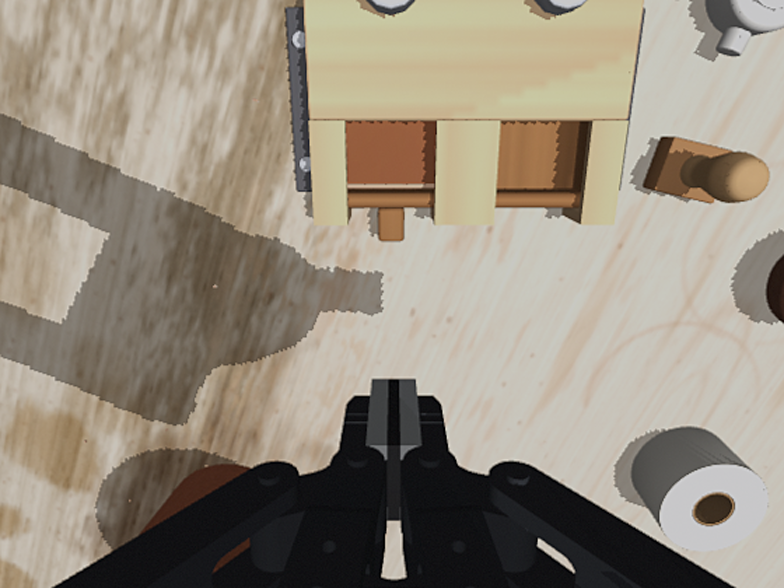

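Emit:
{"api": "send_rows", "payload": {"plan": [[[-0.001,-0.002,0.03],[0,0,0],-1],[[-0.001,-0.002,0.065],[0,0,0],-1],[[-0.001,-0.002,0.1],[0,0,0],-1],[[-0.001,-0.002,0.13],[0,0,0],-1],[[-0.001,-0.002,0.14],[0.002,-0.005,0],-1]]}}

```text
clock: 3.3
eef_pos: [547.5, -128.9, 22.1]
tcp_rot: [-3.133, 0.012, 0.368]
contact_force: [-1.0, 0.4, 1.7]
opening: 0.001
```

```bash
python3 -c "
from h import *
print(rel(pose()[0]))
go(rk(35,-37,31),YAW)
im=viewer.grab_frame('wrist'); save(im,'w3.png',None,1.4)
"
```

```text
[ 89.3955575  -42.85133086  22.10752786]
pos [ 547.5 -128.9   22.1] rpy [-3.133  0.012  0.368] q [-0.23  0.58  1.9   0.    0.67 -0.6 ] F [-1.   0.4  1.7] op 0.0 t 3.3
shift m [ 0.0059 -0.0545 -0.0085] turn [-0.0085  0.0122  0.002 ] rows 1.3 0.1
```

View pics/w3.png

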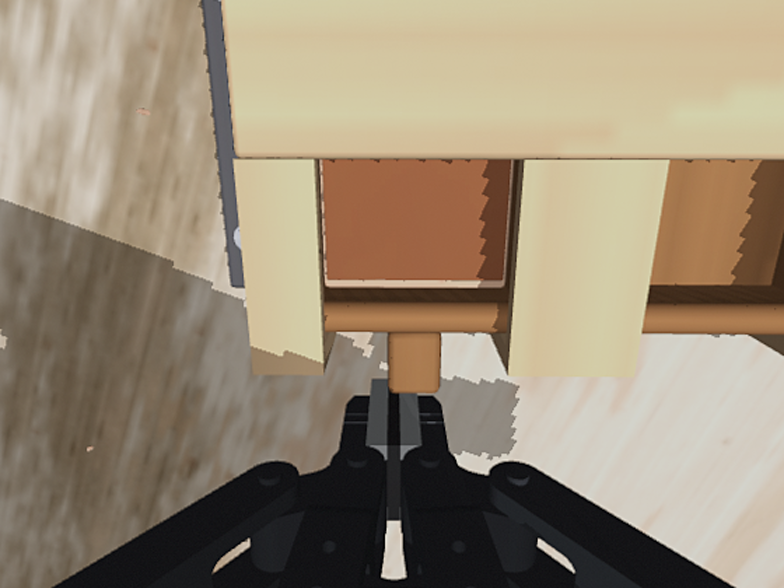

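```bash
python3 -c "
from h import *
print(rel(pose()[0]))
go(rk(92,-37,31),YAW)
"
```

```text
[ 89.84551576 -42.26670786  23.00152162]
pos [ 548.2 -129.1   23. ] rpy [-3.133  0.012  0.368] q [-0.23  0.58  1.9  -0.    0.68 -0.6 ] F [-0.6  0.4  0.5] op -0.0 t 3.35
shift m [ 0.0052  0.0021 -0.0081] turn [-0.0084  0.0123  0.0019] rows 0.2 0.1
```

Emit:
{"api": "send_rows", "payload": {"plan": [[[0.005,0.002,-0.008],[-0.008,0.012,0.002],-1],[[0.005,0.002,-0.008],[-0.008,0.012,0.002],-1],[[0.005,0.002,-0.008],[-0.008,0.012,0.002],-1],[[0.005,0.002,-0.008],[-0.008,0.012,0.002],-1],[[0.005,0.002,-0.008],[-0.008,0.012,0.002],-1]]}}

```text
clock: 3.77
eef_pos: [554.2, -129.2, 31.9]
tcp_rot: [3.141, -0.001, 0.366]
contact_force: [-0.4, -0.3, -0.0]
opening: 0.002
```

```bash
python3 -c "
from h import *
print(rel(pose()[0]))
go(rk(33,-37,31),YAW)
"
```

```text
[ 92.11521388 -36.65107111  31.94515811]
pos [ 554.2 -129.2   31.9] rpy [ 3.141e+00 -1.000e-03  3.660e-01] q [-0.23  0.56  1.9   0.    0.68 -0.6 ] F [-0.4 -0.3 -0. ] op 0.0 t 3.77
shift m [-0.0004 -0.0591  0.0009] turn [ 0.0004 -0.0009 -0.    ] rows 1.4 0.0
```

Emit:
{"api": "send_rows", "payload": {"plan": [[[0,-0.005,0],[0,0,0],-1],[[0,-0.01,0],[0,0,0],-1],[[0,-0.015,0.001],[0,0,0],-1],[[0,-0.02,0.001],[0,0,0],-1],[[0,-0.025,0.001],[0,0,0],-1]]}}

```text
clock: 4.18
eef_pos: [545.1, -105.4, 30.9]
tcp_rot: [3.141, -0.001, 0.366]
contact_force: [1.1, -1.3, 1.5]
opening: 0.001
```

```bash
python3 -c "
from h import *
print(rel(pose()[0]))
go(rk(33,-37,31),YAW)
im=viewer.grab_frame('wrist'); save(im,'w4.png',None,1.4)
"
```

```text
[ 66.557086   -36.62992765  30.94365385]
pos [ 545.1 -105.4   30.9] rpy [ 3.141e+00 -1.000e-03  3.660e-01] q [-0.19  0.55  1.93  0.    0.66 -0.56] F [ 1.1 -1.3  1.5] op 0.0 t 4.18
shift m [-0.0004 -0.0336 -0.0001] turn [ 0.0005 -0.0009  0.0002] rows 0.8 0.0
```

View pics/w4.png

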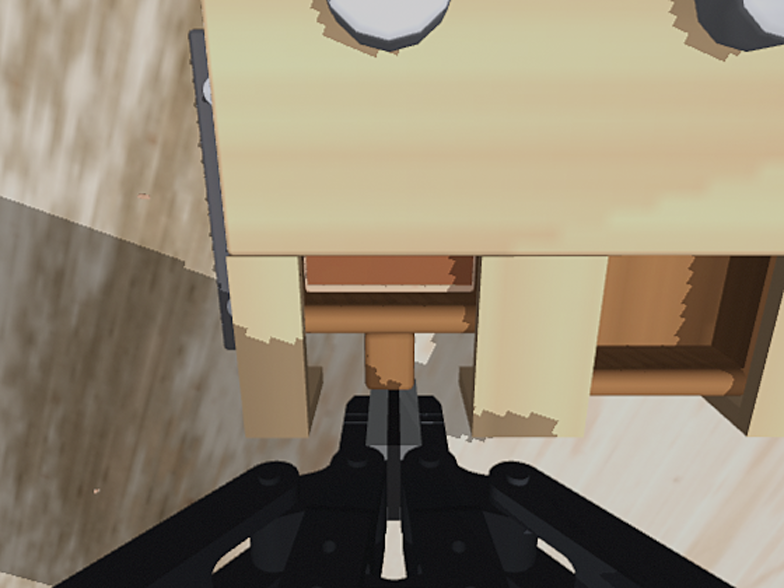

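Emit:
{"api": "send_rows", "payload": {"plan": [[[0,-0.007,0],[0,0,0],-1],[[0,-0.014,0],[0,0,0],-1],[[0,-0.021,0],[0,0,0],-1],[[0,-0.028,0],[0,0,0],-1],[[0,-0.034,0],[0,0,0],-1]]}}

```text
clock: 4.65
eef_pos: [531.8, -72.0, 30.7]
tcp_rot: [-3.141, 0.0, 0.366]
contact_force: [0.1, -0.9, 0.2]
opening: -0.002
```

```bash
python3 -c "
from h import *
print(rel(pose()[0]))
go(rk(29,-37,31),YAW)
im=viewer.grab_frame('wrist'); save(im,'w5.png',None,1.4)
"
```

```text
[ 30.66321961 -37.13354192  30.72345258]
pos [531.8 -72.   30.7] rpy [-3.141  0.     0.366] q [-0.14  0.53  1.97  0.    0.64 -0.5 ] F [ 0.1 -0.9  0.2] op -0.0 t 4.65
shift m [ 0.0001 -0.0017 -0.0003] turn [-0.0005  0.0002  0.0005] rows 0.0 0.0
```

View pics/w5.png

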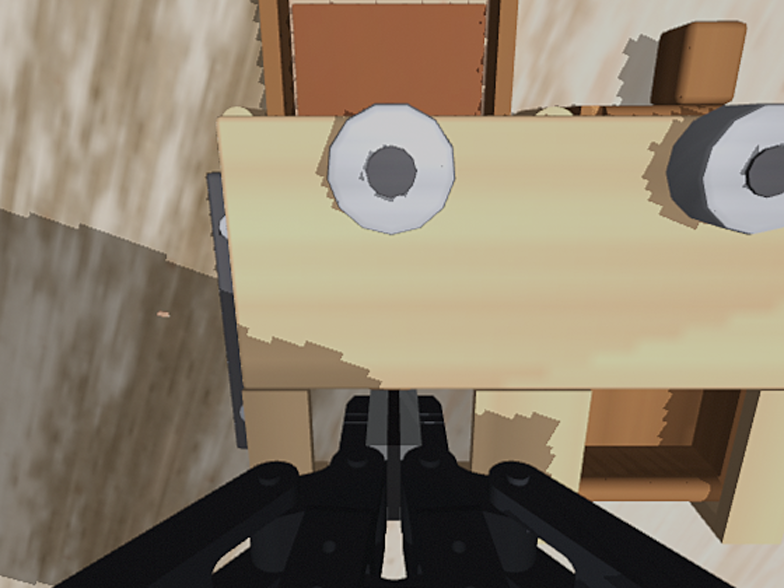

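Emit:
{"api": "send_rows", "payload": {"plan": [[[0,0.008,-0.002],[0,0,0],-1],[[0,0.012,-0.025],[0,0,0],-1],[[0,0.012,-0.06],[0,0,0],-1],[[0,0.01,-0.085],[0,0,0],-1],[[0,-0.02,-0.1],[0,0,0],-1]]}}

```text
clock: 5.12
eef_pos: [527.7, -55.7, 133.9]
tcp_rot: [3.139, -0.004, 0.364]
contact_force: [0.6, -0.1, 1.1]
opening: 0.002
```

```bash
python3 -c "
from h import *
print(rel(pose()[0]))
go(rk(-90,-37,130),YAW)
"
```

```text
[ 13.99757091 -35.12538599 133.94016218]
pos [527.7 -55.7 133.9] rpy [ 3.139 -0.004  0.364] q [-0.11  0.36  1.94 -0.    0.84 -0.47] F [ 0.6 -0.1  1.1] op 0.0 t 5.12
shift m [-0.0021 -0.104   0.0037] turn [ 0.0026 -0.0044 -0.0017] rows 2.5 0.0
```

Emit:
{"api": "send_rows", "payload": {"plan": [[[-0.001,-0.03,0],[0,0,0],0.7],[[-0.002,-0.065,0],[0,0,0],0.7],[[-0.002,-0.095,0],[0,0,0],0.7],[[-0.002,-0.104,0],[0.002,-0.004,-0.002],0.7],[[-0.002,-0.104,0],[0.002,-0.004,-0.002],0.7]]}}

```text
clock: 5.53
eef_pos: [488.3, 42.0, 133.9]
tcp_rot: [3.141, -0.0, 0.369]
contact_force: [-0.1, -0.2, -0.1]
opening: 0.709
```

```bash
python3 -c "
from h import *
print(rel(pose()[0]))
im=viewer.grab_frame('wrist'); save(im,'w6.png',None,1.4)
go(rk(-90,-37,26),YAW)
"
```

```text
[-91.34724919 -36.96462564 133.90256654]
pos [489.1  41.  133.9] rpy [ 3.141e+00 -1.000e-03  3.680e-01] q [ 0.08  0.3   2.02 -0.    0.82 -0.29] F [-0.2 -0.7  0.2] op 0.8 t 5.58
shift m [-0.0005  0.      0.1079] turn [ 0.0009 -0.0007  0.0024] rows 2.6 0.0
```

View pics/w6.png

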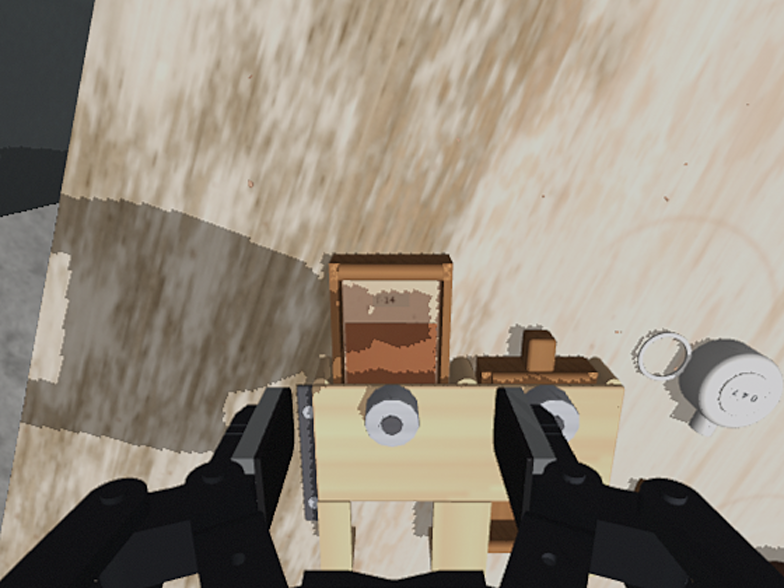

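Emit:
{"api": "send_rows", "payload": {"plan": [[[0,0,0.03],[0,0,0.002],0.7],[[0,0,0.06],[0,0,0.002],0.7],[[0,0,0.085],[0,0,0.002],0.7],[[0,0,0.098],[0,0,0.002],0.7],[[0,0,0.098],[0,0,0.002],0.7]]}}

```text
clock: 6.0
eef_pos: [488.1, 39.4, 33.2]
tcp_rot: [-3.141, 0.004, 0.365]
contact_force: [0.3, -0.1, -0.0]
opening: 0.852
```

```bash
python3 -c "
from h import *
print(rel(pose()[0]))
go(rk(-90,-37,26),YAW)
"
```

```text
[-89.00976771 -38.10281059  33.23337013]
pos [488.1  39.4  33.2] rpy [-3.141  0.004  0.365] q [ 0.08  0.48  2.07 -0.    0.59 -0.29] F [ 0.3 -0.1 -0. ] op 0.85 t 6.0
shift m [ 0.0011 -0.001   0.0072] turn [-0.0002  0.0036 -0.0007] rows 0.2 0.0
```

Emit:
{"api": "send_rows", "payload": {"plan": [[[0.001,-0.001,0.004],[0,0.003,0],0.7],[[0.001,-0.001,0.007],[0,0.003,0],0.5],[[0.001,-0.001,0.007],[0,0.003,0],0.1],[[0.001,-0.001,0.007],[0,0.003,0],-0.2],[[0.001,-0.001,0.007],[0,0.003,0],-0.5]], "squeeze": 40}}

```text
clock: 6.42
eef_pos: [489.1, 40.5, 26.9]
tcp_rot: [3.141, -0.001, 0.365]
contact_force: [0.4, 0.0, 0.0]
opening: 0.669
```

```bash
python3 -c "
from h import *
print(rel(pose()[0]))
go(rk(-90,-37,26),YAW)
"
```

```text
[-89.72245604 -36.70351842  26.87861602]
pos [489.1  40.5  26.9] rpy [ 3.141e+00 -1.000e-03  3.650e-01] q [ 0.08  0.5   2.07  0.    0.58 -0.29] F [0.4 0.  0. ] op 0.67 t 6.42
shift m [-0.0003 -0.0003  0.0009] turn [ 0.0002 -0.0006 -0.0008] rows 0.0 0.0
```

Emit:
{"api": "send_rows", "payload": {"plan": [[[0,0,0],[0,0,0],-1],[[0,-0.006,0],[0,0,0],-1],[[0,-0.014,0],[0,0,0],-1],[[0,-0.024,0],[0,0,0],-1],[[0,-0.034,0],[0,0,0],-1]], "squeeze": 50}}

```text
clock: 6.83
eef_pos: [476.5, 73.2, 26.9]
tcp_rot: [3.141, -0.0, 0.365]
contact_force: [1.9, -6.4, -1.5]
opening: 0.664
```

```bash
python3 -c "
from h import *
print(rel(pose()[0]))
im=viewer.grab_frame('wrist'); save(im,'w7.png',None,1.4)
go(rk(-185,-37,27),YAW)
"
```

```text
[-124.75322712  -36.81081622   26.91825418]
pos [475.9  74.4  26.8] rpy [-3.141 -0.     0.366] q [ 0.15  0.49  2.09  0.    0.57 -0.21] F [-1.1  4.4 -1.8] op 0.66 t 6.88
shift m [-0.0001 -0.0589 -0.0001] turn [-0.0002 -0.0002 -0.0002] rows 1.4 0.0
```

View pics/w7.png

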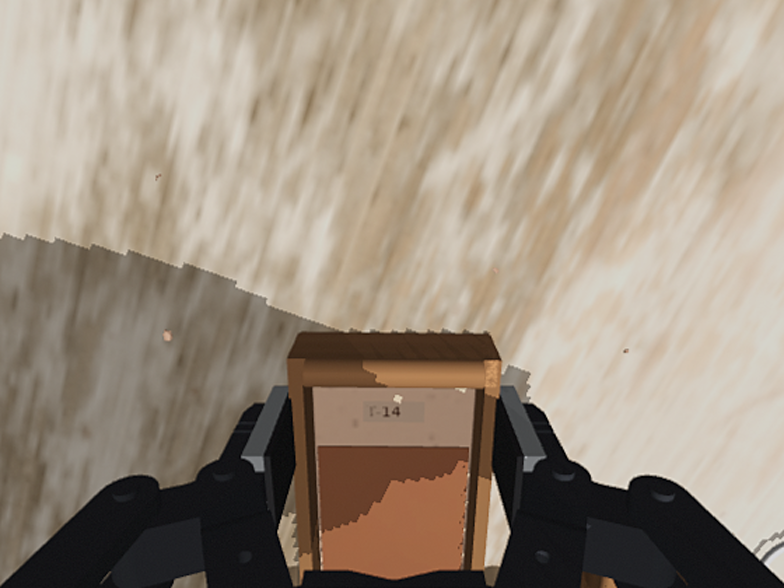

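Box held and passing the catch (forces ±6 N). Pull on out.

Emit:
{"api": "send_rows", "payload": {"plan": [[[0,-0.015,0],[0,0,0],-1],[[0,-0.032,0],[0,0,0],-1],[[0,-0.05,0],[0,0,0],-1],[[0,-0.065,0],[0,0,0],-1],[[0,-0.075,0],[0,0,0],-1]]}}

```text
clock: 7.3
eef_pos: [448.1, 146.0, 26.8]
tcp_rot: [-3.141, 0.0, 0.367]
contact_force: [0.5, -1.3, -1.9]
opening: 0.66
```

```bash
python3 -c "
from h import *
print(rel(pose()[0]))
im=viewer.grab_frame('top'); save(im,'t8.png',(210,200,110,100),6)
im=viewer.grab_frame('wrist'); save(im,'w8.png',None,1.4)
go(rk(-220,-37,32),YAW)
"
```

```text
[-202.83228291  -37.23158435   26.83381966]
pos [448.3 145.8  26.8] rpy [-3.141  0.     0.368] q [ 0.31  0.48  2.11  0.    0.55 -0.06] F [ 0.2  0.2 -2.2] op 0.66 t 7.4
shift m [ 0.0001 -0.0174 -0.0052] turn [-0.0003  0.0001  0.0021] rows 0.4 0.0
```

View pics/t8.png

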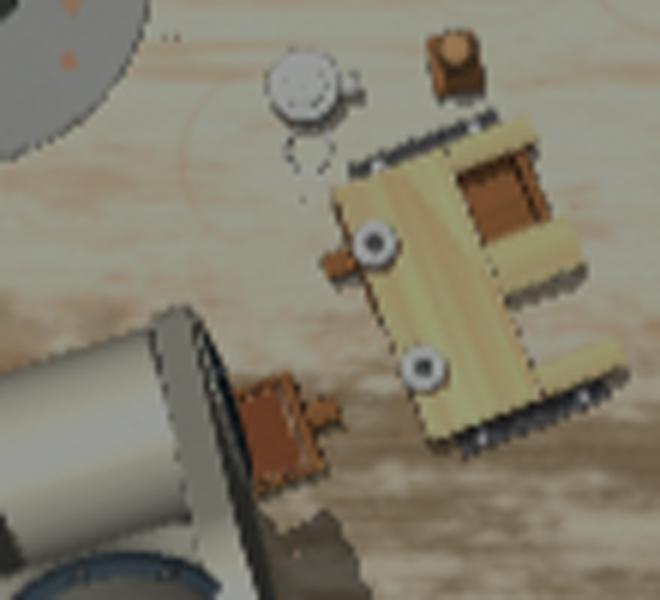

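View pics/w8.png

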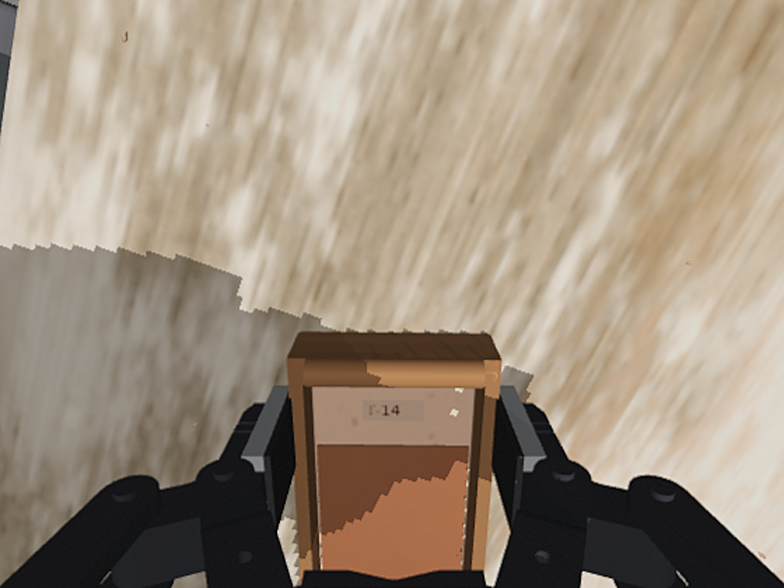

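Emit:
{"api": "send_rows", "payload": {"plan": [[[0,0,-0.006],[0,0,0.05],-1],[[0,0,-0.006],[0,0,0.17],-1],[[0,0,-0.006],[0,0,0.29],-1],[[0,0,-0.006],[0,0,0.41],-1],[[0,0,-0.006],[0,0,0.53],-1]]}}

```text
clock: 7.82
eef_pos: [448.6, 145.4, 32.9]
tcp_rot: [-3.141, 0.0, -0.168]
contact_force: [0.2, 0.1, -1.1]
opening: 0.661
```

```bash
python3 -c "
from h import *
im=viewer.grab_frame('wrist'); save(im,'w9.png',None,1)
go([448,146,32],YAW-2.75)
"
```

```text
pos [448.5 145.4  32.8] rpy [-3.141  0.    -0.177] q [0.31 0.47 2.11 0.   0.57 0.49] F [ 0.4  0.4 -2.2] op 0.67 t 7.87
shift m [-0.0006 -0.0005  0.0008] turn [1.0000e-04 3.0000e-04 2.2074e+00] rows 0.0 17.7
```

View pics/w9.png

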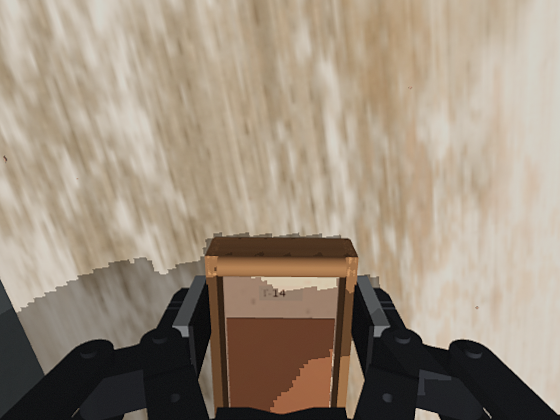

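Emit:
{"api": "send_rows", "payload": {"plan": [[[0,0,0],[0,0,0.12],-1],[[0,0,0],[0,0,0.24],-1],[[0,0,0],[0,0,0.36],-1],[[0,0,0],[0,0,0.48],-1],[[0,0,0],[0,0,0.6],-1]]}}

```text
clock: 8.28
eef_pos: [448.8, 145.0, 32.9]
tcp_rot: [-3.141, 0.0, -0.78]
contact_force: [0.2, -0.1, -1.2]
opening: 0.655
```

Emit:
{"api": "send_rows", "payload": {"plan": [[[0,0,0],[0,0,0.12],-1],[[0,0,0],[0,0,0.24],-1],[[0,0,0],[0,0,0.36],-1],[[0,0,0],[0,0,0.48],-1],[[0,0,0],[0,0,0.6],-1]]}}

```text
clock: 8.7
eef_pos: [448.9, 144.6, 32.8]
tcp_rot: [-3.141, 0.0, -1.382]
contact_force: [0.1, -0.4, -2.6]
opening: 0.658
```

Emit:
{"api": "send_rows", "payload": {"plan": [[[0,0,0],[0,0,0.12],-1],[[0,0,0],[0,0,0.24],-1],[[0,0,0],[0,0,0.36],-1],[[0,0,0],[0,0,0.48],-1],[[0,0,0],[0,0,0.6],-1]]}}

```text
clock: 9.12
eef_pos: [449.1, 144.2, 32.8]
tcp_rot: [-3.141, 0.0, -1.985]
contact_force: [0.2, -0.0, -1.2]
opening: 0.661
```

```bash
python3 -c "
from h import *
go([448,146,32],YAW-2.85)
im=viewer.grab_frame('top'); save(im,'t10.png',(190,190,130,100),6)
im=viewer.grab_frame('wrist'); save(im,'w10.png',None,1)
"
```

```text
pos [449.1 144.2  32.8] rpy [-3.141  0.    -1.985] q [ 0.31  0.47  2.11 -0.    0.57  2.29] F [ 0.2 -0.  -1.2] op 0.66 t 9.12
shift m [-0.0011  0.0017  0.0008] turn [-2.000e-04  1.000e-04  4.988e-01] rows 0.1 4.0
```

View pics/t10.png

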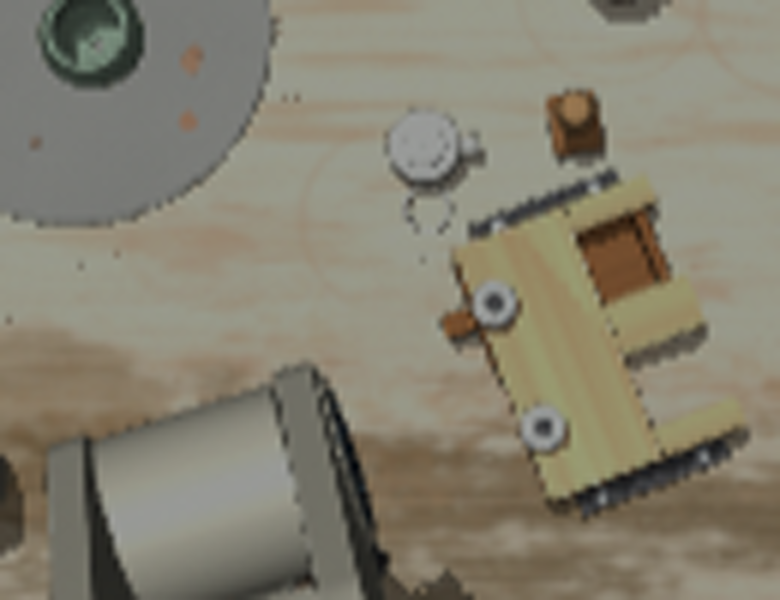

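View pics/w10.png

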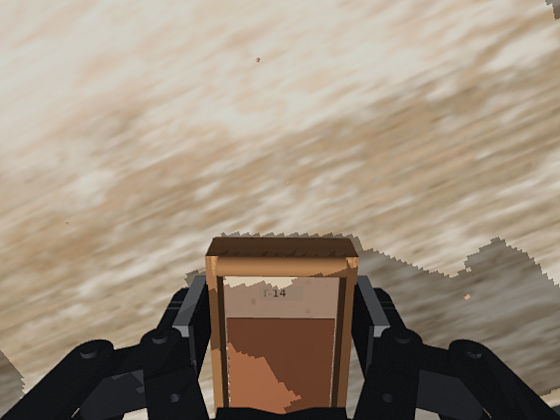

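Emit:
{"api": "send_rows", "payload": {"plan": [[[0,0,0],[0,0,0.12],-1],[[0,0,0],[0,0,0.24],-1],[[0,0,0],[0,0,0.36],-1],[[0,0,0],[0,0,0.48],-1],[[0,0,0],[0,0,0.52],-1]]}}

```text
clock: 9.63
eef_pos: [449.2, 144.1, 32.8]
tcp_rot: [-3.141, 0.0, -2.502]
contact_force: [-0.2, 0.3, -0.5]
opening: 0.665
```

Emit:
{"api": "send_rows", "payload": {"plan": [[[0,0,0.001],[0,0,0],-1],[[0,0,0.003],[0,0,0],-1],[[0,0,0.005],[0,0,0],-1],[[0,0,0.006],[0,0,0],-1],[[0,0,0.006],[0,0,0],-1]]}}

```text
clock: 10.05
eef_pos: [449.1, 143.9, 26.7]
tcp_rot: [-3.141, -0.0, -2.5]
contact_force: [-0.8, -0.8, -1.2]
opening: 0.666
```

```bash
python3 -c "
from h import *
go([448,146,27],YAW-2.85)
print(rel(pose()[0]))
"
```

```text
pos [449.1 143.9  26.7] rpy [-3.141 -0.    -2.5  ] q [ 0.31  0.48  2.11 -0.    0.55  2.81] F [-0.8 -0.8 -1.2] op 0.67 t 10.05
shift m [-0.0003  0.0023 -0.0003] turn [-0.0001 -0.0003 -0.016 ] rows 0.1 0.1
[-200.59367395  -37.0575859    26.66291952]
```

Emit:
{"api": "send_rows", "payload": {"plan": [[[0,0,0],[0,0,0],0.7],[[0,0,0],[0,0,0],0.7],[[0,0,0],[0,0,0],0.7],[[0,0,-0.015],[0,0,0],0.7],[[0,0,-0.045],[0,0,0],0.7]]}}

```text
clock: 10.47
eef_pos: [447.1, 143.4, 69.8]
tcp_rot: [3.14, -0.005, -2.499]
contact_force: [0.2, -0.1, 0.7]
opening: 0.847
```

Emit:
{"api": "send_rows", "payload": {"plan": [[[0,0,-0.035],[0,0,-0.1],0.7],[[0,0,-0.06],[0,0,-0.22],0.7],[[0,0,-0.075],[0,0,-0.34],0.7],[[0,0,-0.075],[0,0,-0.46],0.7],[[0,0,-0.075],[0,0,-0.58],0.7]]}}

```text
clock: 10.88
eef_pos: [448.3, 143.8, 146.3]
tcp_rot: [3.14, -0.002, -1.913]
contact_force: [-0.4, 0.4, -0.7]
opening: 0.848
```

Emit:
{"api": "send_rows", "payload": {"plan": [[[0,0,0],[0,0,-0.12],0.7],[[0,0,0],[0,0,-0.24],0.7],[[0,0,0],[0,0,-0.36],0.7],[[0,0,0],[0,0,-0.48],0.7],[[0,0,0],[0,0,-0.6],0.7]]}}

```text
clock: 11.3
eef_pos: [448.3, 143.8, 146.3]
tcp_rot: [3.139, -0.0, -1.307]
contact_force: [-0.9, 0.1, -0.6]
opening: 0.851
```

Emit:
{"api": "send_rows", "payload": {"plan": [[[0,0,0],[0,0,-0.12],0.7],[[0,0,0],[0,0,-0.24],0.7],[[0,0,0],[0,0,-0.36],0.7],[[0,0,0],[0,0,-0.48],0.7],[[0,0,0],[0,0,-0.6],0.7]]}}

```text
clock: 11.72
eef_pos: [448.2, 143.8, 146.4]
tcp_rot: [3.139, 0.001, -0.7]
contact_force: [0.4, -0.6, -0.3]
opening: 0.853
```

Emit:
{"api": "send_rows", "payload": {"plan": [[[0,0,0],[0,0,-0.12],0.7],[[0,0,0],[0,0,-0.24],0.7],[[0,0,0],[0,0,-0.36],0.7],[[0,0,0],[0,0,-0.48],0.7],[[0,0,0],[0,0,-0.6],0.7]]}}

```text
clock: 12.13
eef_pos: [448.2, 143.8, 146.4]
tcp_rot: [3.141, 0.002, -0.094]
contact_force: [-0.2, -0.3, -0.1]
opening: 0.851
```

```bash
python3 -c "
from h import *
go([440,170,150],.642)
im=viewer.grab_frame('wrist'); save(im,'w11.png',None,1.4)
"
```

```text
pos [448.2 143.8 146.4] rpy [ 3.141e+00  2.000e-03 -9.400e-02] q [ 0.31  0.26  2.05 -0.    0.83  0.4 ] F [-0.2 -0.3 -0.1] op 0.85 t 12.13
shift m [-0.0106 -0.0253 -0.0036] turn [ 2.000e-04  2.300e-03 -7.359e-01] rows 0.7 5.9
```

View pics/w11.png

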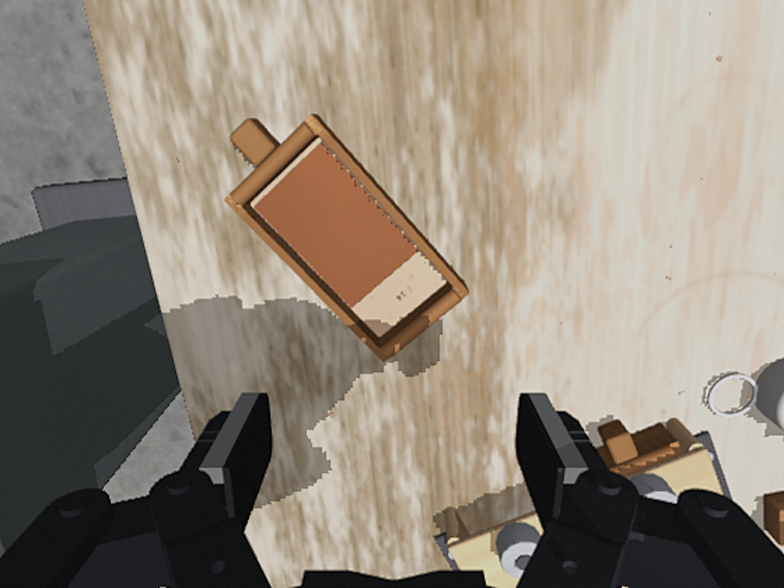

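```bash
python3 -c "
from h import *
c=cam('wrist')
P=[ray((u/1.4,v/1.4),24,c) for u,v in [(313,115),(228,200),(467,290),(386,359)]]
a=(P[0]+P[1])/2;b=(P[2]+P[3])/2;d=b-a
print(a,b,(a+b)/2,np.linalg.norm(d),np.arctan2(d[1],d[0])+np.pi/2, np.linalg.norm(P[0]-P[1]))
go([410,196,140],.642)
"
```

```text
[398.08786622 216.76373412  24.        ] [463.0698563  130.02662614  24.        ] [430.57886126 173.39518013  24.        ] 108.37889524909552 0.6429781958399855 55.474033154437244
pos [448.1 143.8 146.4] rpy [ 3.141e+00  2.000e-03 -8.500e-02] q [ 0.31  0.26  2.05 -0.    0.83  0.39] F [-0.1 -0.3  0.3] op 0.85 t 12.18
shift m [-0.0424 -0.0488  0.0064] turn [ 2.000e-04  2.400e-03 -7.272e-01] rows 1.6 5.8
```

Vision agrees (centre ≈(430,173), yaw 0.643).

Emit:
{"api": "send_rows", "payload": {"plan": [[[-0.01,-0.01,0],[0,0,-0.12],0.7],[[-0.02,-0.022,0],[0,0,-0.24],0.7],[[-0.03,-0.035,0],[0,0,-0.36],0.7],[[-0.0424,-0.0488,0],[0,0,-0.48],0.7],[[-0.0424,-0.0488,0],[0,0,-0.6],0.7]]}}

```text
clock: 12.6
eef_pos: [408.5, 197.5, 146.4]
tcp_rot: [-3.141, 0.003, 0.519]
contact_force: [-0.4, -1.6, 0.1]
opening: 0.849
```

```bash
python3 -c "
from h import *
go([410.5,196,40],.642)
"
```

```text
pos [408.5 197.5 146.4] rpy [-3.141e+00  3.000e-03  5.190e-01] q [ 0.45  0.24  2.08  0.    0.82 -0.07] F [-0.4 -1.6  0.1] op 0.85 t 12.6
shift m [0.0013 0.0024 0.1064] turn [-0.0012  0.0027 -0.1232] rows 2.6 1.0
```

Emit:
{"api": "send_rows", "payload": {"plan": [[[0.001,0.002,0],[0,0.003,-0.1],0.7],[[0.001,0.002,0.02],[0,0.003,-0.123],0.7],[[0.001,0.002,0.055],[0,0.003,-0.123],0.7],[[0.001,0.002,0.09],[0,0.003,-0.123],0.7],[[0.001,0.002,0.1],[0,0.003,-0.123],0.7]]}}

```text
clock: 13.02
eef_pos: [407.9, 195.2, 43.1]
tcp_rot: [-3.139, 0.004, 0.639]
contact_force: [-0.9, 0.5, -1.1]
opening: 0.846
```

```bash
python3 -c "
from h import *
im=viewer.grab_frame('wrist'); save(im,'w12.png',None,1.4)
go([410.5,196,27],.642)
"
```

```text
pos [407.7 195.   43.1] rpy [-3.139  0.006  0.64 ] q [ 0.44  0.43  2.14  0.    0.58 -0.2 ] F [-1.3 -0.5 -1.4] op 0.85 t 13.07
shift m [0.003  0.001  0.0161] turn [-0.0025  0.0059 -0.0022] rows 0.4 0.1
```

View pics/w12.png

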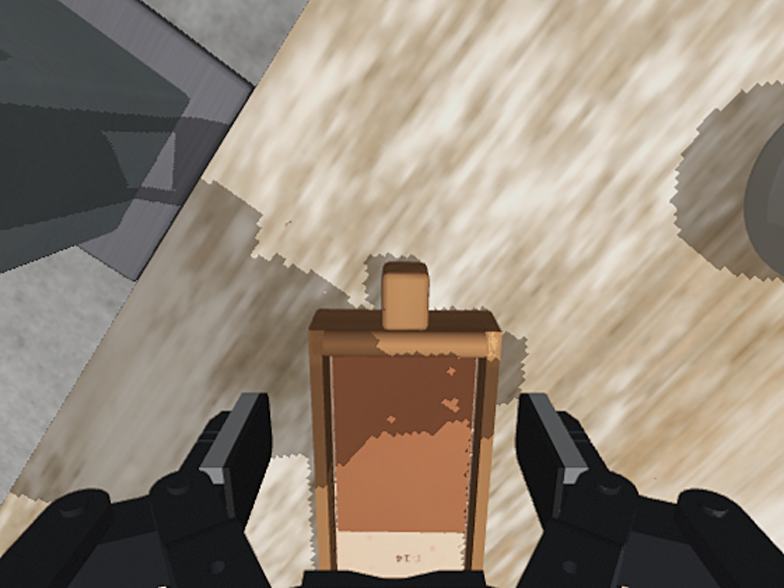

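Aligned on the knob end; go down and grip.

Emit:
{"api": "send_rows", "payload": {"plan": [[[0.003,0.001,0.006],[-0.002,0.006,0],0.7],[[0.003,0.001,0.012],[-0.002,0.006,0],0.7],[[0.003,0.001,0.016],[-0.002,0.006,0],0.7],[[0.003,0.001,0.016],[-0.002,0.006,0],0.3],[[0.003,0.001,0.016],[-0.002,0.006,0],0]]}}

```text
clock: 13.48
eef_pos: [411.0, 196.2, 27.9]
tcp_rot: [-3.141, -0.001, 0.639]
contact_force: [-0.2, 0.0, -0.5]
opening: 0.66
```

Emit:
{"api": "send_rows", "payload": {"plan": [[[0,0,0],[0,0,0],-1],[[0,0,0],[0,0,0],-1],[[0,0,0],[0,0,0],-1],[[0,0,-0.003],[0,0,0],-1],[[0,0,-0.005],[0,0,0],-1]], "squeeze": 50}}

```text
clock: 13.9
eef_pos: [411.0, 196.2, 33.2]
tcp_rot: [-3.141, -0.001, 0.639]
contact_force: [0.7, 0.7, -2.7]
opening: 0.658
```

```bash
python3 -c "
from h import *
print(rel(pose()[0]))
im=viewer.grab_frame('wrist'); save(im,'w13.png',None,1.4)
go(rk(-170,-37,31),YAW)
"
```

```text
[-263.01344525  -53.95818435   33.24332336]
pos [411.2 196.3  33.5] rpy [-3.141e+00 -1.000e-03  6.390e-01] q [ 0.44  0.45  2.14  0.    0.55 -0.2 ] F [-0.1 -0.1 -1. ] op 0.66 t 13.95
shift m [-0.009   0.0941  0.0025] turn [-0.0004 -0.0014  0.2734] rows 2.3 2.2
```

View pics/w13.png

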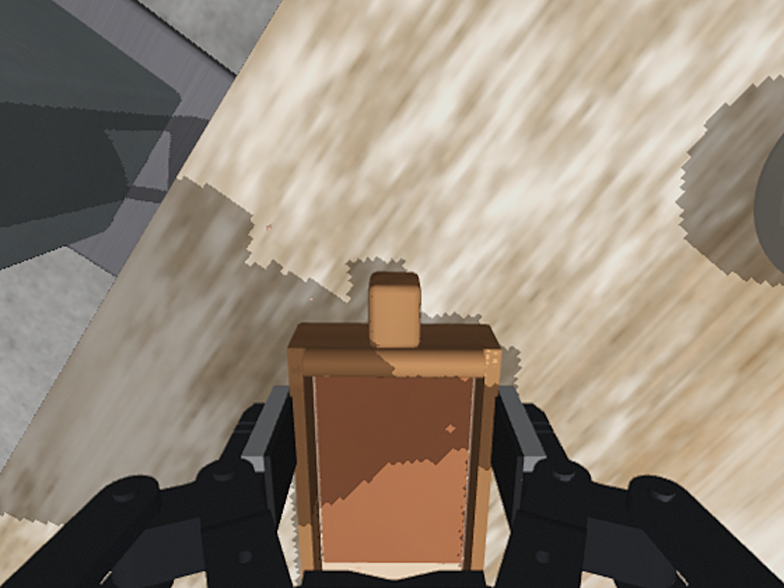

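Emit:
{"api": "send_rows", "payload": {"plan": [[[-0.001,0.01,0],[0,0,0.1],-1],[[-0.003,0.03,0],[0,0,0.2],-1],[[-0.005,0.055,0],[0,0,0.273],-1],[[-0.008,0.08,0.001],[0,0,0.273],-1],[[-0.009,0.09,0.002],[0,0,0.273],-1]]}}

```text
clock: 14.37
eef_pos: [459.2, 117.0, 31.8]
tcp_rot: [-3.141, -0.003, 0.365]
contact_force: [-0.1, -0.4, -1.4]
opening: 0.665
```

```bash
python3 -c "
from h import *
print(rel(pose()[0]))
im=viewer.grab_frame('top'); save(im,'t14.png',(210,200,110,100),6)
im=viewer.grab_frame('wrist'); save(im,'w14.png',None,1.4)
go(rk(-172,-37,27.5),YAW)
print(rel(pose()[0]))
"
```

```text
[-171.86264877  -37.25241197   31.7800549 ]
pos [458.4 117.7  31.5] rpy [-3.141e+00 -2.000e-03  3.640e-01] q [ 0.25  0.47  2.11  0.    0.56 -0.12] F [-0.8  0.3 -1.7] op 0.66 t 14.47
shift m [0.0007 0.0007 0.004 ] turn [-0.0005 -0.0018 -0.0018] rows 0.1 0.0
[-172.7363716   -37.74366332   31.52564514]
```

View pics/t14.png

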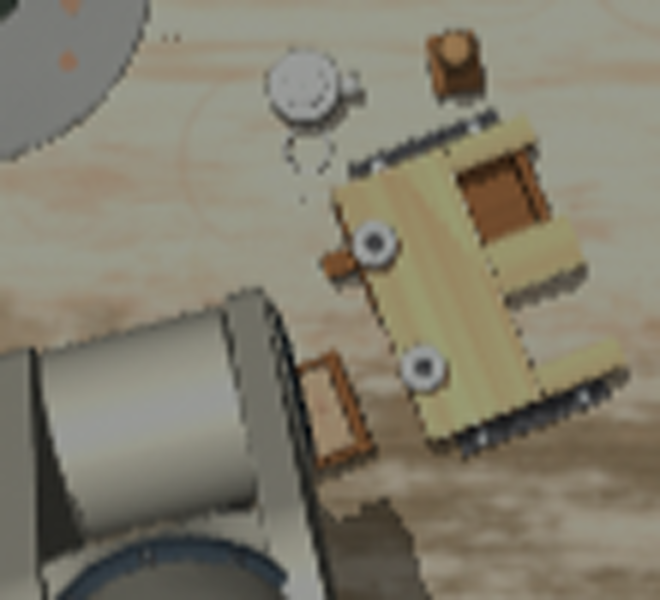

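View pics/w14.png

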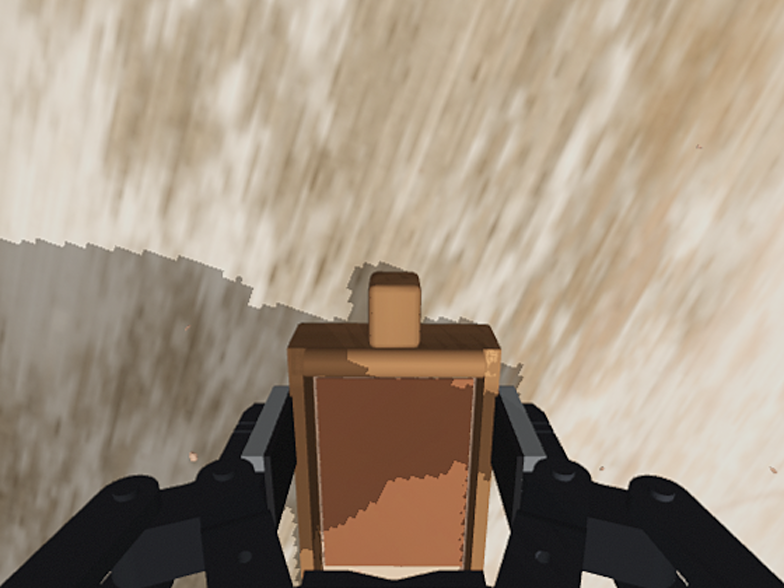

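Emit:
{"api": "send_rows", "payload": {"plan": [[[0.001,0.001,0.002],[0,-0.002,-0.002],-1],[[0.001,0.001,0.004],[0,-0.002,-0.002],-1],[[0.001,0.001,0.004],[0,-0.002,-0.002],-1],[[0.001,0.001,0.004],[0,-0.002,-0.002],-1],[[0.001,0.001,0.004],[0,-0.002,-0.002],-1]]}}

```text
clock: 14.88
eef_pos: [459.6, 117.7, 27.9]
tcp_rot: [-3.142, -0.0, 0.368]
contact_force: [-0.4, -5.2, 6.9]
opening: 0.662
```

```bash
python3 -c "
from h import *
print(rel(pose()[0]))
go(rk(-135,-37,27.5),YAW)
"
```

```text
[-172.31165359  -36.61341146   27.88523087]
pos [459.6 117.7  27.9] rpy [-3.142 -0.     0.368] q [ 0.25  0.48  2.1   0.    0.56 -0.12] F [-0.4 -5.2  6.9] op 0.66 t 14.88
shift m [-0.0005  0.0373  0.0004] turn [-0.     -0.0002  0.0019] rows 0.9 0.0
```

Emit:
{"api": "send_rows", "payload": {"plan": [[[0,0.006,-0.0005],[0,0,0.002],-1],[[0,0.013,-0.0005],[0,0,0.002],-1],[[0,0.02,-0.0005],[0,0,0.002],-1],[[-0.0005,0.027,-0.0005],[0,0,0.002],-1],[[-0.0005,0.034,-0.0005],[0,0,0.002],-1]]}}

```text
clock: 15.3
eef_pos: [471.4, 85.1, 28.2]
tcp_rot: [-3.141, 0.0, 0.366]
contact_force: [-1.2, -0.1, -1.7]
opening: 0.658
```

```bash
python3 -c "
from h import *
print(rel(pose()[0]))
im=viewer.grab_frame('top'); save(im,'t15.png',(210,200,110,100),6)
im=viewer.grab_frame('wrist'); save(im,'w15.png',None,1.4)
go(rk(-75,-37,28),YAW)
"
```

```text
[-137.6913158   -37.29068418   28.21925992]
pos [471.8  84.8  28.3] rpy [ 3.142 -0.     0.365] q [ 0.17  0.48  2.09 -0.    0.57 -0.19] F [ 0.8  0.3 -1.6] op 0.66 t 15.4
shift m [0.0002 0.0622 0.0003] turn [ 0.     -0.0002 -0.0013] rows 1.5 0.0
```

View pics/t15.png

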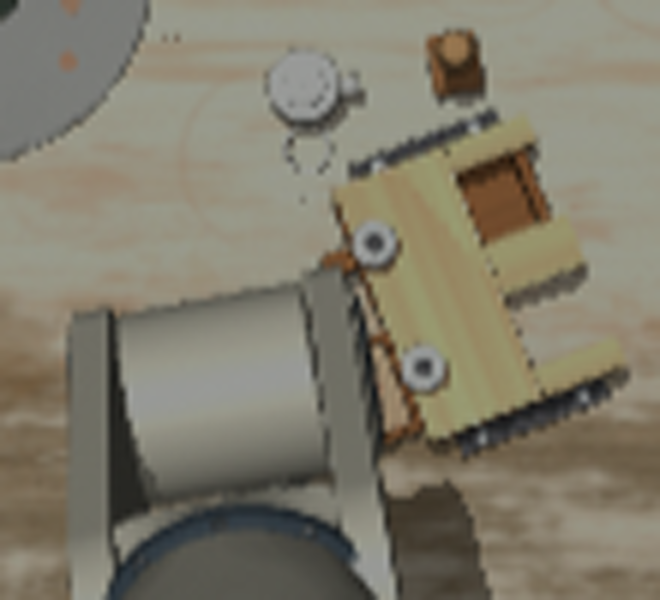

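Emit:
{"api": "send_rows", "payload": {"plan": [[[0,0.005,0],[0,0,0],-1],[[0,0.01,0],[0,0,0],-1],[[0,0.015,0],[0,0,0],-1],[[0,0.02,0],[0,0,0],-1],[[0,0.025,0],[0,0,0],-1]]}}

```text
clock: 15.82
eef_pos: [481.0, 60.8, 28.3]
tcp_rot: [3.141, -0.0, 0.365]
contact_force: [-0.2, 0.3, -1.1]
opening: 0.663
```

```bash
python3 -c "
from h import *
print(rel(pose()[0]))
im=viewer.grab_frame('wrist'); save(im,'w16.png',None,1.4)
go(rk(-75,-37,28),YAW)
"
```

```text
[-111.58037192  -37.0160777    28.30000574]
pos [481.4  60.3  28.4] rpy [ 3.141e+00 -1.000e-03  3.650e-01] q [ 0.12  0.49  2.08 -0.    0.57 -0.24] F [ 0.5 -0.3 -1. ] op 0.67 t 15.87
shift m [-0.0002  0.0359  0.0004] turn [ 0.0006 -0.0008 -0.0012] rows 0.9 0.0
```

View pics/w16.png

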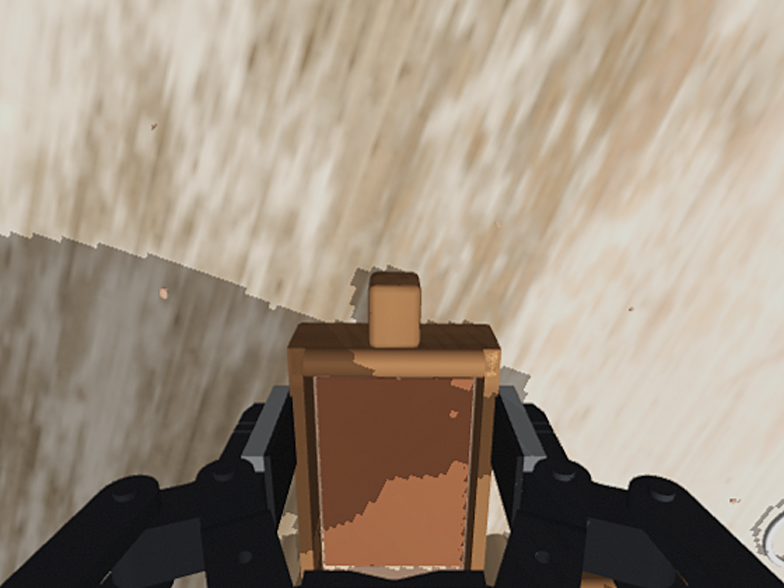

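Emit:
{"api": "send_rows", "payload": {"plan": [[[0,0.007,0],[0,0,0],-1],[[0,0.014,0],[0,0,0],-1],[[0,0.022,0],[0,0,0],-1],[[0,0.03,0],[0,0,0],-1],[[0,0.034,0],[0,0,0],-1]]}}

```text
clock: 16.28
eef_pos: [494.1, 27.4, 28.4]
tcp_rot: [3.141, -0.001, 0.364]
contact_force: [0.2, -0.1, -1.6]
opening: 0.66
```

Emit:
{"api": "send_rows", "payload": {"plan": [[[0,0,0],[0,0,0],-0.2],[[0,0,0],[0,0,0],0.65],[[0,0,0],[0,0,0],0.65],[[0,0,-0.015],[0,0,0],0.65],[[0,0,-0.05],[0,0,0],0.65]]}}

```text
clock: 16.7
eef_pos: [491.3, 27.6, 76.0]
tcp_rot: [-3.14, 0.005, 0.364]
contact_force: [-0.5, 0.6, 0.3]
opening: 0.823
```

```bash
python3 -c "
from h import *
print(rel(pose()[0]))
go(rk(-145,-37,100),YAW)
"
```

```text
[-76.85937629 -39.30180205  75.97118972]
pos [491.3  27.6  76. ] rpy [-3.14   0.005  0.364] q [ 0.05  0.41  2.05 -0.    0.69 -0.31] F [-0.5  0.6  0.3] op 0.82 t 16.7
shift m [ 0.0021 -0.0682 -0.024 ] turn [-0.0013  0.0053 -0.0015] rows 1.7 0.0
```

Emit:
{"api": "send_rows", "payload": {"plan": [[[0,-0.01,-0.01],[0,0,0],-1],[[0.001,-0.03,-0.015],[0,0,0],-1],[[0.002,-0.055,-0.015],[0,0.005,-0.002],-1],[[0.002,-0.068,-0.015],[0,0.005,-0.002],-1],[[0.002,-0.068,-0.015],[0,0.005,-0.002],-1]], "squeeze": 40}}

```text
clock: 17.12
eef_pos: [467.9, 94.0, 91.2]
tcp_rot: [-3.14, 0.0, 0.369]
contact_force: [0.3, -0.2, 0.6]
opening: 0.112
```

```bash
python3 -c "
from h import *
print(rel(pose()[0]))
im=viewer.grab_frame('wrist'); save(im,'w17.png',None,1.4)
go(rk(-145,-37,34),YAW)
"
```

```text
[-147.20743259  -37.44478597   91.22356753]
pos [468.4  93.1  91.2] rpy [-3.14   0.     0.369] q [ 0.19  0.36  2.07  0.    0.71 -0.18] F [ 0.2 -0.2  0.4] op 0.02 t 17.17
shift m [0.0002 0.0012 0.0572] turn [-0.0013  0.0002  0.0031] rows 1.4 0.0
```

View pics/w17.png

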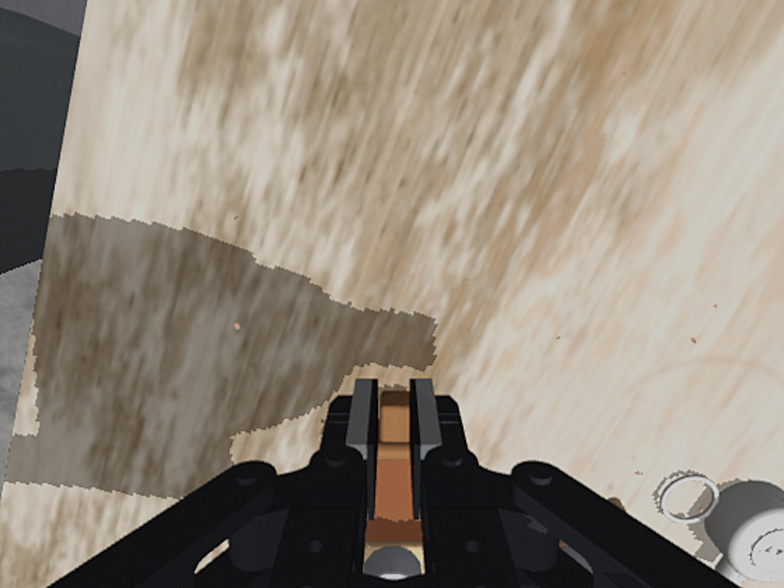

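Emit:
{"api": "send_rows", "payload": {"plan": [[[0,0,0.02],[0,0,0.003],-1],[[0,0,0.04],[0,0,0.003],-1],[[0,0,0.053],[0,0,0.003],-1],[[0,0,0.057],[0,0,0.003],-1],[[0,0,0.057],[0,0,0.003],-1]]}}

```text
clock: 17.58
eef_pos: [467.8, 92.6, 33.2]
tcp_rot: [-3.14, 0.002, 0.366]
contact_force: [0.1, 0.1, -0.0]
opening: -0.003
```

```bash
python3 -c "
from h import *
print(rel(pose()[0]))
go(rk(-145,-37,31),YAW)
"
```

```text
[-145.96426533  -37.96156443   33.24767315]
pos [467.8  92.6  33.2] rpy [-3.14e+00  2.00e-03  3.66e-01] q [ 0.19  0.47  2.1   0.    0.58 -0.18] F [ 0.1  0.1 -0. ] op -0.0 t 17.58
shift m [0.001  0.001  0.0022] turn [-0.0016  0.0023 -0.0001] rows 0.1 0.0
```

Emit:
{"api": "send_rows", "payload": {"plan": [[[0.001,0.006,0.002],[0,0.002,0],-1],[[0.001,0.012,0.002],[0,0.002,0],-1],[[0.001,0.019,0.002],[0,0.002,0],-1],[[0.001,0.026,0.002],[0,0.002,0],-1],[[0.001,0.033,0.002],[0,0.002,0],-1]]}}

```text
clock: 18.0
eef_pos: [481.2, 61.4, 31.7]
tcp_rot: [-3.14, -0.001, 0.365]
contact_force: [-0.5, 1.6, 1.1]
opening: -0.003
```

```bash
python3 -c "
from h import *
print(rel(pose()[0]))
go(rk(-94,-37,31),YAW)
im=viewer.grab_frame('wrist'); save(im,'w18.png',None,1.4)
"
```

```text
[-111.9939243   -36.6580338    31.69986534]
pos [481.2  61.4  31.7] rpy [-3.14e+00 -1.00e-03  3.65e-01] q [ 0.12  0.48  2.08  0.    0.58 -0.25] F [-0.5  1.6  1.1] op -0.0 t 18.0
shift m [-0.0003  0.018   0.0007] turn [-0.0015 -0.0005 -0.0005] rows 0.4 0.0
```

View pics/w18.png

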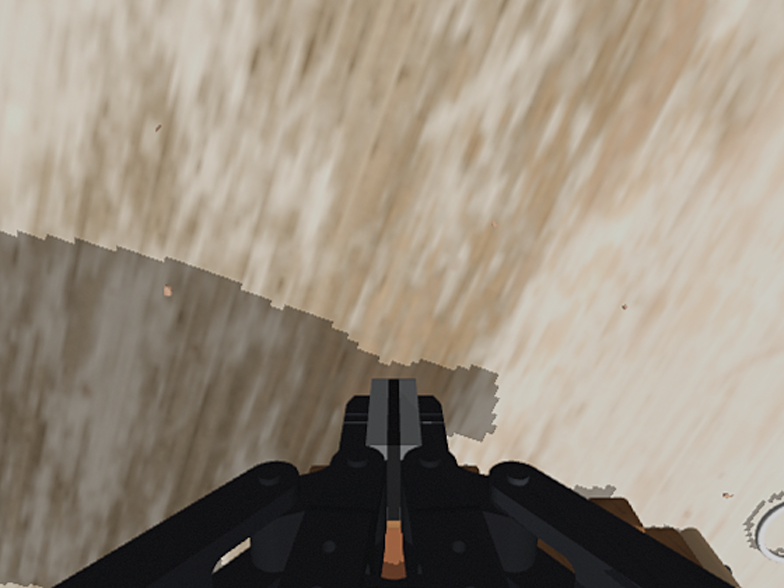

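Emit:
{"api": "send_rows", "payload": {"plan": [[[0,0.004,0],[0,0,0],-1],[[0,0.008,0],[0,0,0],-1],[[0,0.012,0],[0,0,0],-1],[[0,0.016,0],[0,0,0],-1],[[0,0.02,0],[0,0,0],-1]]}}

```text
clock: 18.47
eef_pos: [488.9, 41.7, 31.7]
tcp_rot: [-3.14, -0.001, 0.365]
contact_force: [0.2, 1.5, 1.2]
opening: 0.001
```

```bash
python3 -c "
from h import *
print(rel(pose()[0]))
go(rk(-86,-37,31),YAW)
"
```

```text
[-90.84468998 -36.48695632  31.68498216]
pos [488.9  41.7  31.7] rpy [-3.14e+00 -1.00e-03  3.65e-01] q [ 0.08  0.49  2.07  0.    0.59 -0.29] F [0.2 1.5 1.2] op 0.0 t 18.47
shift m [-0.0005  0.0048  0.0007] turn [-0.0011 -0.0009 -0.0005] rows 0.1 0.0
```

Emit:
{"api": "send_rows", "payload": {"plan": [[[0,0.001,0],[0,0,0],-1],[[0,0.002,0],[0,0,0],-1],[[0,0.003,0],[0,0,0],-1],[[0,0.004,0],[0,0,0],-1],[[0,0.005,0],[0,0,0],-1]]}}

```text
clock: 18.88
eef_pos: [490.7, 37.0, 31.7]
tcp_rot: [-3.14, -0.001, 0.366]
contact_force: [-0.8, 1.4, 0.9]
opening: -0.002
```

```bash
python3 -c "
from h import *
print(rel(pose()[0]))
go(rk(-83,-37,31),YAW)
im=viewer.grab_frame('scene'); save(im,'s19.png',(240,210,140,80),5)
im=viewer.grab_frame('top'); save(im,'t19.png',(210,200,110,100),6)
"
```

```text
[-85.90863839 -36.51998576  31.69379467]
pos [490.7  37.   31.7] rpy [-3.14e+00 -1.00e-03  3.66e-01] q [ 0.07  0.49  2.07  0.    0.59 -0.3 ] F [-0.8  1.4  0.9] op -0.0 t 18.88
shift m [-0.0005  0.0029  0.0007] turn [-0.0012 -0.0008 -0.0003] rows 0.1 0.0
```

View pics/t19.png

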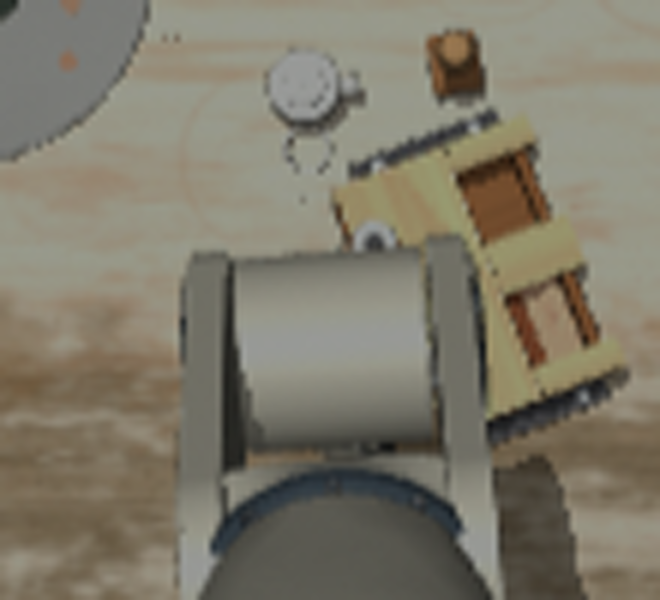

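Emit:
{"api": "send_rows", "payload": {"plan": [[[0,0.001,0],[0,0,0],-1],[[0,0.002,0],[0,0,0],-1],[[0,0.003,0],[0,0,0],-1],[[0,0.0035,0],[0,0,0],-1],[[0,0.004,0],[0,0,0],-1]]}}

```text
clock: 19.4
eef_pos: [491.1, 35.1, 31.6]
tcp_rot: [-3.137, 0.0, 0.364]
contact_force: [-5.9, 22.7, 4.9]
opening: -0.004
```

```bash
python3 -c "
from h import *
print(rel(pose()[0]))
go(rk(-83,-37,31),YAW)
"
```

```text
[-83.87616612 -36.78822047  31.61576866]
pos [491.1  35.1  31.6] rpy [-3.137  0.     0.364] q [ 0.07  0.49  2.06  0.01  0.59 -0.3 ] F [-5.9 22.7  4.9] op -0.0 t 19.4
shift m [-0.0002  0.0009  0.0006] turn [-0.0042  0.0001 -0.0022] rows 0.0 0.0
```

View pics/s19.png

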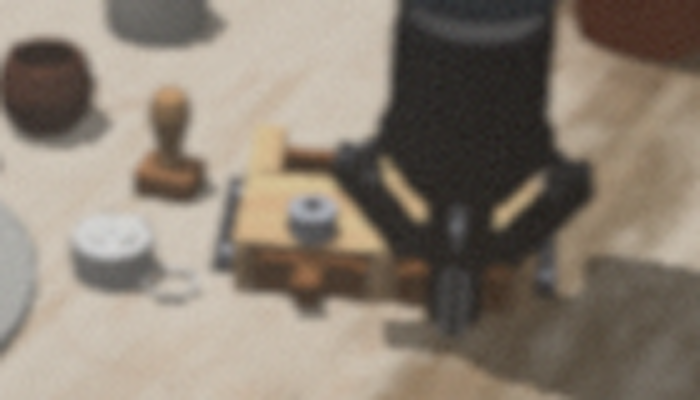

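Emit:
{"api": "send_rows", "payload": {"plan": [[[0,-0.004,0],[0,0,0],-1],[[0,-0.012,0],[0,0,0],-1],[[0,-0.015,-0.02],[0,0,0],-1],[[0,-0.015,-0.06],[0,0,0],-1],[[0,-0.015,-0.1],[0,0,0],-1]]}}

```text
clock: 19.82
eef_pos: [484.4, 48.9, 131.7]
tcp_rot: [-3.137, 0.004, 0.364]
contact_force: [1.2, 0.2, 0.0]
opening: -0.004
```

```bash
python3 -c "
from h import *
print(rel(pose()[0]))
go(rk(-25,0,250),YAW)
"
```

```text
[-99.16071    -38.11467574 131.68385691]
pos [484.4  48.9 131.7] rpy [-3.137  0.004  0.364] q [ 0.1   0.31  2.03  0.01  0.81 -0.27] F [1.2 0.2 0. ] op -0.0 t 19.82
shift m [ 0.0378  0.0735 -0.1188] turn [-0.0048  0.0038 -0.0015] rows 3.5 0.1
```

Emit:
{"api": "send_rows", "payload": {"plan": [[[0.005,0.01,-0.03],[0,0,0],-1],[[0.015,0.03,-0.06],[0,0,0],-1],[[0.025,0.05,-0.09],[0,0,0],-1],[[0.038,0.073,-0.1],[-0.005,0.004,-0.001],-1],[[0.038,0.073,-0.1],[-0.005,0.004,-0.001],-1]]}}

```text
clock: 20.23
eef_pos: [551.3, -8.3, 235.0]
tcp_rot: [3.137, -0.008, 0.364]
contact_force: [0.7, -0.8, -0.3]
opening: -0.001
```

```bash
python3 -c "
from h import *
print(rel(pose()[0]))
im=viewer.grab_frame('wrist'); save(im,'w20.png',(160,90,240,190),3.3)
im=viewer.grab_frame('top'); save(im,'t20.png',(210,200,110,100),6)
im=viewer.grab_frame('scene'); save(im,'s20.png',(240,210,140,80),5)
"
```

```text
[-21.85834004   3.90289852 235.01364486]
```

View pics/w20.png

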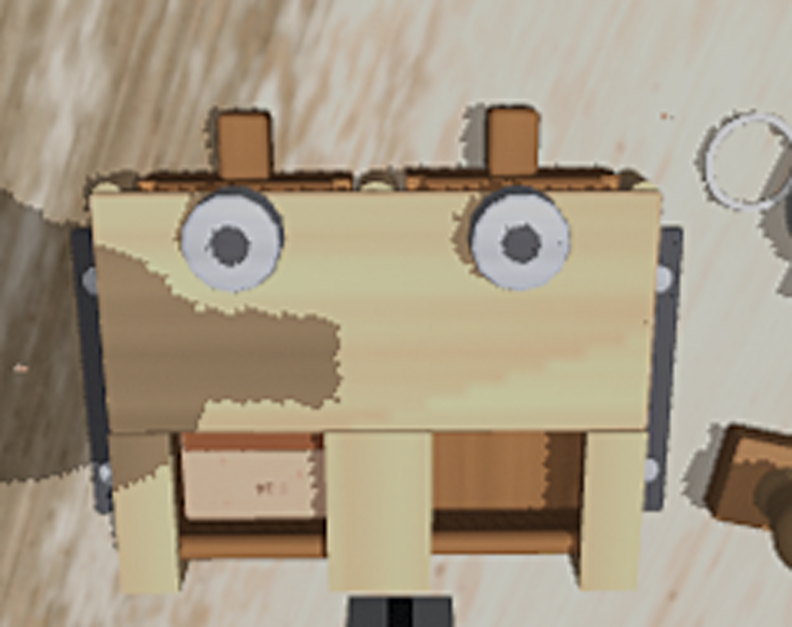

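View pics/t20.png

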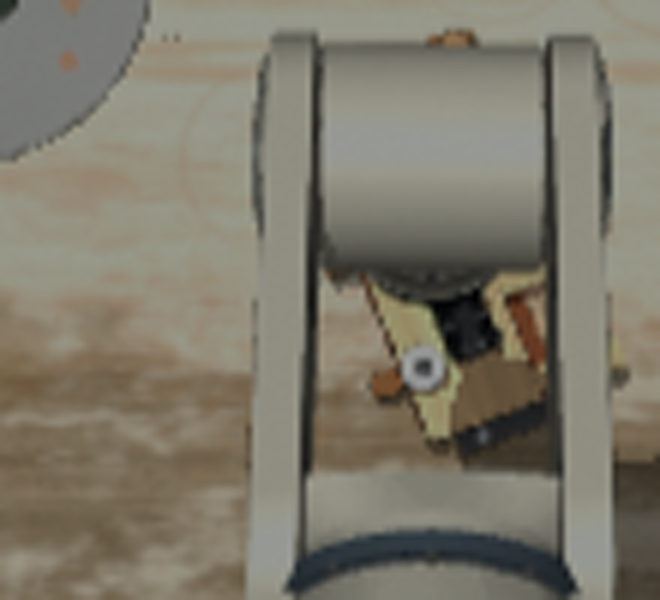

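View pics/s20.png

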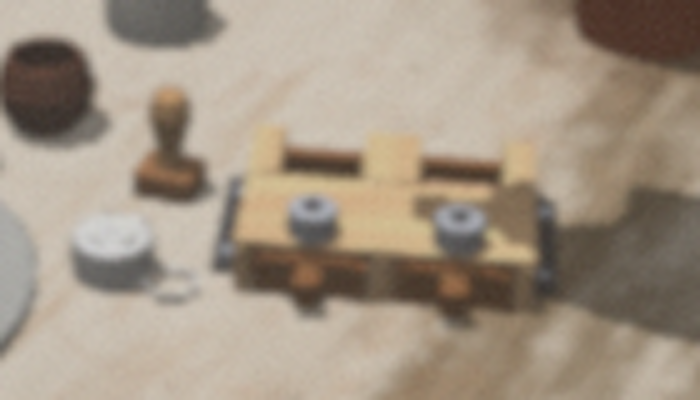

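```bash
python3 -c "
from rig import *
print(status.sense()['clock'],status.sense()['contact_force'].round(1)); print(job.sign_off())"
```

```text
20.3833 [-1.  -0.5  0.1]
the job is handed in; nothing more can be done
None
```

The odd box is turned round and pushed back into its own sleeve, knob at the mouth. I handed the job in at about 20 s on the robot's clock.

**What I did:** I pushed the box forward through the back window with closed fingers. I then gripped it by its sides, pulled it right out past the catch and turned it end for end. The turn was about 165° in one grip and the last 16° after a regrasp at the knob end. Then I slid it back in and pushed on the knob with closed fingers.

**Last checks:**
- **Seating:** the push met a hard stop at about 23 N, well above the 5 to 10 N the catch needs. Measured against my fitted rack position, the knob face ended about 1.5 mm past its nominal home position, which is within the error of that fit.
- **Pictures:** in the last wrist and scene pictures both boxes show their knobs at the mouth. The odd box's end wall is level with the other box's at the back, to within about 1 mm.
- **Tile and surroundings:** the tile lies flat in the box, and the other box and the things near the rack look unmoved. The gripper is up in the air and touching nothing.

**Less certain:** I did not see a separate force peak as the last wall passed the catch. Forces are only read at the end of each move, so I am going by the hard stop and the pictures. My first two estimates of the rack's position differed by about 4 mm along the sleeves. I used the wrist-camera one, and the stop agreed with it.

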